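# Put the gauges away and square a heatsink on the hot plate

### The arm

A 6-joint arm with a two-finger parallel gripper is mounted at the origin on the work surface. World frame = base frame: x ahead of the robot, y to its left, z up, the work surface at z = 0. Lengths are in m, angles in rad, forces in N, time in s.
With the tool pointing down it reaches from about 0.425 to 0.95 m from the base axis. Payload 3.5 kg.
Tool frame: the origin (TCP) lies at the very end of the fingers, on their centre line; the grasp point (between the pads) lies 19 mm behind it; z points along the fingers, y is the direction in which the jaws open and shut (so a half turn about z gives the same grasp; the last joint's range is limited). The gripper opens to 85 mm and grips with 20 to 120 N. Pads are 22 mm wide; open, the fingers measure 114 mm over their backs; the gripper's body (76 mm by 85 mm) begins 54 mm behind the grasp point. The pads swing forward as they close: fully open they stand 13 mm farther back than shut.
Start: joints at [-1.295, 0.286, 1.577, -0, 1.279, -0.15], TCP at [0.279, -0.615, 0.231] pointing down, gripper open.
Joint ranges: [-2.77, 2.77], [-0.9, 2.22], [0.21, 2.48], [-1.53, 4.67], [0.24, 2.81], [-2.84, 2.84]. Speed limits (rad/s): [2.79, 2.79, 3.14, 3.14, 3.14, 3.14].

### API

Orientations are given as a unit quaternion [x, y, z, w].
In Python, from plant import ctrl, eyes, ticket gives the robot as it stands.
- The arm moves only by the tool send_rows, never from a script. Its arguments are lists of equal length, an entry for each row: "translation": the shift along the tool's x, y, z in units of 30 mm (1.0 is 30 mm), a list of three; "rotation": the turn, a rotation vector about the tool's x, y, z in units of 5 degrees (1.0 is 5 degrees), a list of three; "grip": the finger opening in mm, from 0 to 85.4. A call has 1 to 5 rows; each row shifts and turns the commanded pose from where the row before left it, along the tool's axes as they then stand; what a row does not reach is not made up. A row lasts 1/8 s, in which the tool goes at most 62.5 mm and 10.7 degrees, less where a joint would pass 70% of its speed; a pose out of reach is approached as far as the arm can. A call is refused whole if a number of a shift passes 1 or a number of a turn 1, either way. A call with a gripper value outside its range is refused whole. The fingers move at their own pace and stop on an object; "squeeze" is the grip in N (left out, the last holds). Time passes only in rows, so rows that do not move let the fingers close. It gives the time, the measured TCP pose, the force and the opening at its end, in the units of the state.
- ctrl.get_state(): the state, without advancing time (a new reading comes with each control period).
- eyes.read_camera(name): name is "side" or "top" or "wrist"; returns a dict with "image" (420x560x3 uint8, blue, green, red), "mtx" (3x3 intrinsics, pixels), "xyz" and "orientation" of the camera in the world; the wrist camera has in their place "hand_eye" (4x4, takes a point from camera to tool coordinates, whose origin is the TCP and whose axes are the flange's). Camera axes: x right, y down, z forward; pixel columns grow to the right and rows downward; lengths in m; the calibration is good to about 2 mm. A picture is of the moment at which its call begins: read the wrist's pose just before it. There is no depth.
- ticket.sign_off(): hands the job in, once; it reports no verdict.
The state is a dict: "time": time; "qpos": joint angles; "dq": joint speeds; "joint_efforts": joint torques, N m; "eef_pos": TCP position; "tcp_rot": TCP orientation; "contact_force": force on the tool from outside, world axes, zero at the start; "wrist_torque": the same for the moment, N m; "opening": opening from 0.0 (shut) to 1.0 (fully open).
Only numpy, scipy, OpenCV 4.12 (cv2) and the standard library are available. Lean on these libraries where they do the work, as an engineer would, in place of code of your own. Each camera call takes 0.05 s, during which the arm holds its last target. There are 200 camera calls.

### The job

The heatsink has been marked out and is next to be warmed: clear the bench by pulling the drawer of the grey chest fully open, pressing every gauge left lying about fully down into the cutout of its own shape in the foam, and pushing the drawer fully shut. Also tap the heatsink on its sides, now from one side and now from the opposite one as it needs, sliding it over the platen without lifting or tipping it, until it lies in the middle of the engraved frame to within 3 mm and square to it to within 3 degrees. Leave the bottle, solder reel, screwdriver and dial stand where they are.

Things in the scene. Friction and masses are not known exactly. Their poses are not given: they have to be found in the camera images.
- drawer (a joint): how far the chest's only drawer is pulled out, in m: 0 shut, 0.215 at its stop; up to 0.015 at the start. Slides level with about 1.5 N of friction. Its foam insert has four cutouts, 11 mm deep, straight-walled, 3 mm wider than the gauge on every side (a seated gauge stands 9 mm proud). Above the bench: foam top 35 mm, drawer's side walls 48 mm. Fully out, all cutouts are clear of the chest.
- handle (a point): middle of the drawer's bar handle: level round steel bar, 11 mm thick, 120 mm long, its axis 35 mm in front of the drawer's face and 48 mm above the bench. y lies along the bar, z up; -x is the way the drawer opens. The grey chest is 270 mm wide and 75 mm high, the drawer's panel covers its front; a bench meter stands on top, 130 mm back from the front.
- block_mid (a point): setting block: plain oblong 64 mm (x) by 26 mm (y), 20 mm thick steel, lying flat. Point: middle of the outline, half-way up; z up. 0.15 kg. None if absent (so for the other gauges). Seated in its oblong cutout, the point lies 98 mm along x, +55 mm along y and 14 mm below the handle point (handle's axes), its axes parallel to the handle's and the same way round or half a turn round.
- square_mid (a point): small try square, L-shaped, 70 (x) by 50 mm (y), 0.17 kg, 20 mm thick steel, lying flat. Point: middle of the outline, half-way up; z up. Long limb: along x, y = -25 to -7 mm; short limb: x = -35 to -17 mm, up to y = +25. Seated in its L-shaped cutout, the point lies 192 mm along x, +55 mm along y and 14 mm below the handle point (handle's axes), its axes parallel to the handle's and the same way round.
- tee_mid (a point): T-shaped guide-height gauge, 68 (x) by 50 mm (y), 0.16 kg, 20 mm thick steel, lying flat. Point: middle of the outline, half-way up; z up. Crossbar: along x, y = +7 to +25 mm; stem: x = -9 to +9 mm, down to y = -25. Seated in its T-shaped cutout, the point lies 98 mm along x, -55 mm along y and 14 mm below the handle point (handle's axes), its axes parallel to the handle's and the same way round.
- snap_mid (a point): U-shaped snap gauge, 62 (x) by 50 mm (y), 0.19 kg, 20 mm thick steel, lying flat. Point: middle of the outline, half-way up; z up. Back: along x, y = -25 to -7 mm; jaws 16 mm wide on its ends, up to y = +25, 30 mm apart. Seated in its U-shaped cutout, the point lies 192 mm along x, -55 mm along y and 14 mm below the handle point (handle's axes), its axes parallel to the handle's and the same way round.
- frame_centre (a point): middle of the pale frame engraved on the dark platen of the hot plate (off, cold, fixed). The point lies on the platen's flat top, 44 mm above the bench. The platen is 260 mm (x) by 200 mm (y), the frame 172 mm (x) by 112 mm (y), so that 6 mm of platen shows all round a centred heatsink. z up.
- heatsink_mid (a point): amplifier heatsink, a plain aluminium block of fins with its flat face up: 160 mm (x) by 100 mm (y), 28 mm high, about 0.6 kg, lying loose on the platen, askew to the frame. Too wide to grip; it slides and turns when pushed on its sides (about 1 to 6 N). The point is its middle, half-way up (14 mm above the platen). z up; a half turn makes no difference.
- oil_bottle: bystander: small white oil bottle, 30 mm across, 70 mm high. Origin under its middle.
- solder_reel: bystander: reel of solder standing on its flange, 60 mm across, 40 mm high. Origin under its middle.
- screwdriver: bystander: screwdriver with a black handle lying on the bench, 170 mm long along its x. Origin near its middle.
- dial_stand: bystander: dial indicator on a magnetic stand, 225 mm high, foot 50 by 60 mm; its arm reaches 80 mm to -x and 55 mm to +y. Origin under the foot.

How it is judged:
By the outcome, as a careful person would: the job done as asked, in the order asked, and still so for the second after the job is handed in, with the robot touching nothing.
Of block, square, tee, snap only 2 to 4 are there at a start; the rules pass over those that are not, and their reading is None.
At some moment in a run one of heatsink, block, square, tee, snap may be knocked a few centimetres aside while the robot is not near it.
Once in a run the grip may slacken for a moment while it holds something.
It also fails if it takes over 210 s, if anything falls off the work surface, if the arm or the gripper's body presses on something with over 40 N, if the wrist force passes 120 N, or if a joint passes its speed limit or range.

## Working session

There is one attempt and no reset: what is moved stays moved. The work goes in short steps, Python scripts to look and compute and a tool call to move; the robot and the scene stay as the last step left them, time stands still between calls to the robot, and variables do not carry over. Pictures are saved under pics/ and viewed, about 12 in all and at most 16, crops included, and the job is handed in when it is done.

Besides the shell and the picture viewer there is one more tool, called as name(argument=value, ...), one argument or row to a line, values as JSON. send_rows: Moves the arm, as the interface text tells. Its arguments: {"type":"object","properties":{"translation":{"type":"array"},"rotation":{"type":"array"},"grip":{"type":"array"},"squeeze":{"type":"number"}},"required":["translation","rotation","grip"]}

```bash
ls; mkdir -p pics; cat > h.py <<'E'
import numpy as np,cv2
from plant import ctrl,eyes,ticket
from scipy.spatial.transform import Rotation as R
def cam(n,save=None):
    s=ctrl.get_state(); c=eyes.read_camera(n)
    if 'hand_eye' in c:
        T=np.eye(4);T[:3,:3]=R.from_quat(s['tcp_rot']).as_matrix();T[:3,3]=s['eef_pos'];T=T@np.array(c['hand_eye'])
        c['R'],c['t']=T[:3,:3],T[:3,3]
    else:
        o=np.array(c['orientation']); c['R']=o if o.shape==(3,3) else R.from_quat(o).as_matrix(); c['t']=np.array(c['xyz'])
    K=np.array(c['mtx'])
    np.savez('last_%s.npz'%n,K=K,R=c['R'],t=c['t'],im=c['image'])
    if save: cv2.imwrite('pics/'+save,c['image'])
    return c
def pix2w(n,uv,z):
    d=np.load('last_%s.npz'%n); uv=np.atleast_2d(uv).astype(float)
    r=(np.c_[uv,np.ones(len(uv))]@np.linalg.inv(d['K']).T)@d['R'].T
    return d['t']+r*((np.array(z)-d['t'][2])/r[:,2])[:,None]
def w2pix(n,P):
    d=np.load('last_%s.npz'%n); p=(np.atleast_2d(P)-d['t'])@d['R']; p=p@d['K'].T
    return p[:,:2]/p[:,2:]
E
python3 - <<'E'
from h import *
for n in('top','side','wrist'):
    c=cam(n,n+'0.png'); print(n,c['t'],c['R'].round(3).tolist(),np.array(c['mtx'])[0])
print(ctrl.get_state())
E
```

```text
pics
top [0.37811348 0.09382461 1.03343281] [[-0.029, -0.984, 0.175], [-1.0, 0.026, -0.017], [0.012, -0.175, -0.984]] [409.76738517   0.         276.42560787]
side [ 0.51899699 -0.56441464  0.74843229] [[1.0, -0.009, 0.02], [-0.02, -0.718, 0.696], [0.008, -0.696, -0.718]] [379.54081058   0.         278.14178688]
wrist [ 0.34093117 -0.58671458  0.3719628 ] [[0.412, -0.878, -0.243], [-0.911, -0.398, -0.107], [-0.003, 0.265, -0.964]] [343.14854124   0.         282.99107442]
{'time': 0.15, 'qpos': array([-1.29504526e+00,  2.86984388e-01,  1.57783264e+00,  1.91154658e-05,
        1.27859908e+00, -1.50039238e-01]), 'dq': array([-0.00162626, -0.00010405, -0.00337816, -0.00027539,  0.00082649,
        0.00061258]), 'joint_efforts': array([ 9.05305296e-04, -4.06607473e+01, -2.93138677e+01, -1.12782477e-04,
        3.98980686e-03, -1.46343251e-05]), 'eef_pos': array([ 0.27867013, -0.61423535,  0.2302545 ]), 'tcp_rot': array([ 9.77423471e-01,  2.11287782e-01, -4.81375597e-05, -9.10499442e-04]), 'contact_force': array([-0.09701691,  0.81762688,  0.55792874]), 'wrist_torque': array([ 2.89867251e-02, -7.69266685e-05,  1.85518314e-02]), 'opening': 1.0034804050453388}
```

View pics/top0.png

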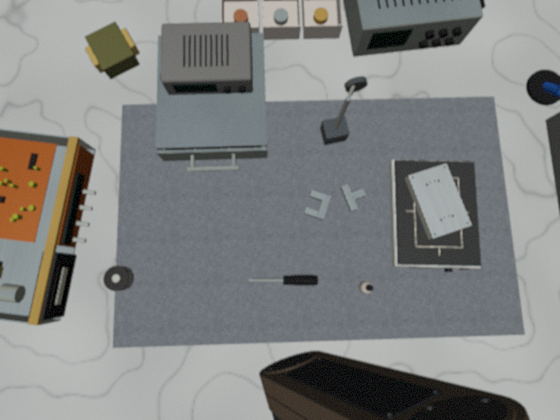

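View pics/side0.png

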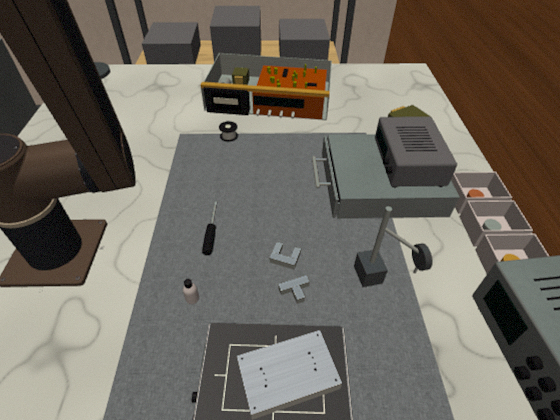

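The top view shows the handle at (213,168), snap (U) at (318,205), tee at (353,197), and the heatsink at (438,201) on the platen (frame at about (438,220)). No block or square is visible. I'll enlarge it.

```bash
python3 - <<'E'
from h import *
im=np.load('last_top.npz')['im']
a=cv2.resize(im[140:230,150:290],None,fx=4,fy=4,interpolation=3) 
b=cv2.resize(im[150:275,385:485],None,fx=4,fy=4,interpolation=3)
g=cv2.resize(im[175:225,295:375],None,fx=4,fy=4,interpolation=3)
o=np.zeros((600,800,3),np.uint8); 
a=cv2.resize(im[145:180,180:280],None,fx=4,fy=4,interpolation=3)
o[:140,:400]=a;o[200:400,:320]=g;o[:500,400:800]=b
cv2.imwrite('pics/c0.png',o)
print(pix2w('top',[[189,168.5],[238,168.5],[318,205],[353,197],[438,201]],[.048,.048,.02,.02,.072]).round(3))
E
```

```text
[[ 0.645  0.29   0.048]
 [ 0.642  0.169  0.048]
 [ 0.55  -0.028  0.02 ]
 [ 0.568 -0.118  0.02 ]
 [ 0.543 -0.31   0.072]]
```

View pics/c0.png

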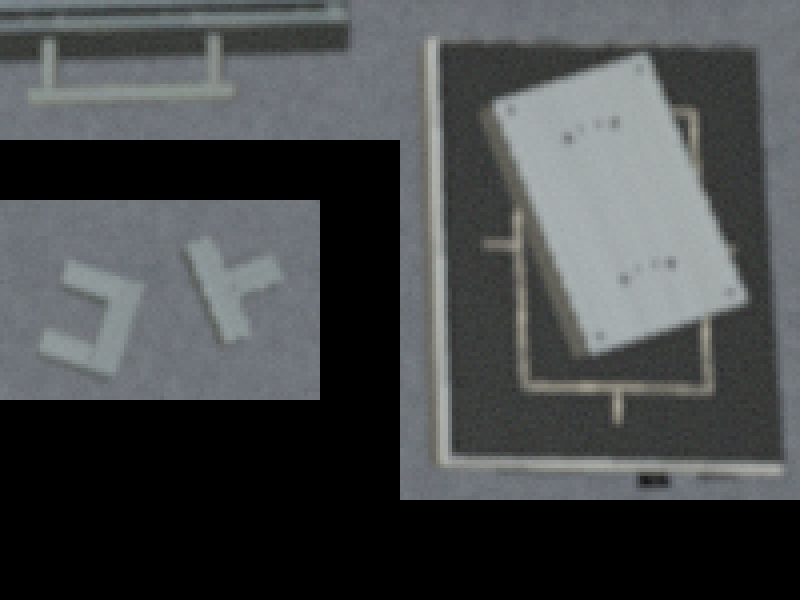

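```bash
cat >> h.py <<'E'
def fit(M,W):
    M=np.array(M,float);W=np.array(W)[:,:2]; m=M.mean(0);w=W.mean(0)
    rot,_=R.align_vectors(np.c_[W-w,np.zeros(len(W))],np.c_[M-m,np.zeros(len(M))])
    a=rot.as_euler('zyx')[0]; Q=rot.as_matrix()[:2,:2]; t=w-Q@m
    res=np.linalg.norm(M@Q.T+t-W,axis=1)
    return t.round(4),np.degrees(a).round(1),(res*1000).round(1)
SNAP=np.array([[-31,-25],[31,-25],[-31,25],[-15,25],[15,25],[31,25]])/1000
TEE=np.array([[-34,25],[-34,7],[34,25],[34,7],[-9,-25],[9,-25]])/1000
HS=np.array([[-80,50],[80,50],[80,-50],[-80,-50]])/1000
def goto(x,y,z,yaw,cmd=None):
    "tool-frame delta (rows units) from present pose to tool-down pose; translation in tool axes BEFORE turning"
    s=ctrl.get_state(); Q=R.from_quat(s['tcp_rot']); c,sn=np.cos(np.radians(yaw)),np.sin(np.radians(yaw))
    G=R.from_matrix(np.array([[c,sn,0],[sn,-c,0],[0,0,-1]]))
    d=np.array([x,y,z])-s['eef_pos']
    print('pos',s['eef_pos'].round(4),'yaw',np.degrees(np.arctan2(*Q.as_matrix()[[1,0],0])).round(1),'t',round(s['time'],1),
     '\n tr(now axes)',(Q.inv().apply(d)/.03).round(2),'tr(goal axes)',(G.inv().apply(d)/.03).round(2),'rot',(np.degrees((Q.inv()*G).as_rotvec())/5).round(2))
E
python3 - <<'E'
from h import *
def c(p,ox,oy,bx,by): p=np.array(p,float); return (p-[bx,by]+.5)/4-.5+[ox,oy]
h=pix2w('top',c([[28,97],[234,90]],180,145,0,0),[.05,.05]);print('handle',h.mean(0),np.degrees(np.arctan2(*(h[0]-h[1])[[1,0]])),np.linalg.norm(h[0]-h[1]))
s=pix2w('top',c([[145,285],[112,377],[70,258],[64,282],[45,330],[40,352]],295,175,0,200),[.02]*6)
# snap: +y is image left; z up -> x = rotate +y by -90
for o in ([0,1,2,3,4,5],[1,0,5,4,3,2]): print('snap',fit(SNAP[o],s))
t=pix2w('top',c([[213,236],[187,241],[248,338],[222,342],[275,256],[284,280]],295,175,0,200),[.02]*6)
for o in ([1,0,3,2,4,5],[3,2,1,0,5,4]): print('tee',fit(TEE[o],t))
hs=pix2w('top',c([[490,105],[650,53],[748,300],[587,354]],385,150,400,0),[.072]*4)
for o in ([0,1,2,3],[1,2,3,0]): print('hs',fit(HS[o],hs))
f=pix2w('top',c([[519,391],[713,389],[697,107]],385,150,400,0),[.044]*3)
print('frame',fit(np.array([[-86,56],[-86,-56],[86,-56]])/1000,f))
p=pix2w('top',c([[427,38],[439,464],[782,471]],385,150,400,0),[.044]*3); print(p)
print('platen',fit(np.array([[130,100],[-130,100],[-130,-100]])/1000,p))
print('bottle etc',pix2w('top',[[366,288],[118,278],[315,280],[250,280],[335,131],[362,83]],[.07,.04,.02,.01,0.04,.2]).round(3))
goto(h.mean(0)[0],h.mean(0)[1],.12,90)
E
```

```text
handle [0.6445974  0.23230835 0.05      ] 90.54790486154684 0.12696662047432236
snap (array([ 0.5522, -0.0272]), np.float64(-158.9), array([0.4, 1.4, 1.1, 1.5, 2.1, 1.2]))
snap (array([ 0.5522, -0.0272]), np.float64(-21.1), array([0.4, 1.4, 1.1, 1.5, 2.1, 1.2]))
tee (array([ 0.5735, -0.123 ]), np.float64(164.2), array([1.4, 0.8, 2.1, 0.8, 0.6, 1.8]))
tee (array([ 0.5735, -0.123 ]), np.float64(15.8), array([1.4, 0.8, 2.1, 0.8, 0.6, 1.8]))
hs (array([ 0.5457, -0.3134]), np.float64(-73.7), array([40.2, 40.1, 40.9, 40.6]))
hs (array([ 0.5457, -0.3134]), np.float64(16.2), array([2.6, 2.8, 1.8, 1.9]))
frame (array([ 0.5224, -0.3179]), np.float64(-2.8), array([5.4, 1.8, 4.2]))
[[ 0.65773799 -0.21498194  0.044     ]
 [ 0.39377437 -0.20152226  0.044     ]
 [ 0.38373258 -0.40767432  0.044     ]]
platen (array([ 0.5202, -0.31  ]), np.float64(-2.7), array([3.3, 2.8, 4.2]))
bottle etc [[ 0.344 -0.124  0.07 ]
 [ 0.384  0.458  0.04 ]
 [ 0.365 -0.012  0.02 ]
 [ 0.37   0.146  0.01 ]
 [ 0.737 -0.078  0.04 ]
 [ 0.787 -0.115  0.2  ]]
pos [ 0.2787 -0.6142  0.2303] yaw 24.4 t 0.1 
 tr(now axes) [ 22.76 -20.65   3.72] tr(goal axes) [28.22 12.2   3.68] rot [-2.000e-02 -1.000e-02 -1.312e+01]
```

send_rows(
  translation=[
    [0, 0, 0],
    [0, 0, 0],
    [0, 0, 0],
    [0, 0, 0],
    [0, 0, 0],
  ],
  rotation=[
    [0, 0, -1],
    [0, 0, -1],
    [0, 0, -1],
    [0, 0, -1],
    [0, 0, -1],
  ],
  grip=[85, 85, 85, 85, 85],
)

```text
time: 0.78
eef_pos: [0.2788, -0.6144, 0.2307]
tcp_rot: [0.908, 0.419, 0.0, -0.001]
contact_force: [0.5, -0.6, 1.1]
opening: 0.996
```

send_rows(
  translation=[
    [0, 0, 0],
    [0, 0, 0],
    [0, 0, 0],
    [0, 0, 0],
    [0, 0, 0],
  ],
  rotation=[
    [0, 0, -1],
    [0, 0, -1],
    [0, 0, -1],
    [0, 0, -1],
    [0, 0, -1],
  ],
  grip=[85, 85, 85, 85, 85],
)

```text
time: 1.4
eef_pos: [0.2788, -0.6144, 0.2307]
tcp_rot: [0.796, 0.606, 0.0, -0.001]
contact_force: [0.4, 0.5, -0.1]
opening: 0.996
```

send_rows(
  translation=[
    [0, 0, 0],
    [0, 0, 0],
    [0, 0, 0],
    [0, 0, 0],
    [1, 0.4, 0],
  ],
  rotation=[
    [0, 0, -1],
    [0, 0, -1],
    [0, 0, -1],
    [0, 0, -0.2],
    [0, 0, 0],
  ],
  grip=[85, 85, 85, 85, 85],
)

```text
time: 2.02
eef_pos: [0.2898, -0.5854, 0.2308]
tcp_rot: [0.706, 0.708, -0.0, -0.0]
contact_force: [-0.3, 0.7, 0.5]
opening: 0.992
```

send_rows(
  translation=[
    [1, 0.4, 0],
    [1, 0.4, 0],
    [1, 0.4, 0],
    [1, 0.4, 0],
    [1, 0.4, 0],
  ],
  rotation=[
    [0, 0, 0],
    [0, 0, 0],
    [0, 0, 0],
    [0, 0, 0],
    [0, 0, 0],
  ],
  grip=[85, 85, 85, 85, 85],
)

```text
time: 2.65
eef_pos: [0.3498, -0.4331, 0.2312]
tcp_rot: [0.705, 0.709, 0.0, -0.0]
contact_force: [0.7, -0.7, 1.2]
opening: 0.997
```

send_rows(
  translation=[
    [1, 0.4, 0],
    [1, 0.4, 0],
    [1, 0.4, 0],
    [1, 0.4, 0],
    [1, 0.4, 0],
  ],
  rotation=[
    [0, 0, 0],
    [0, 0, 0],
    [0, 0, 0],
    [0, 0, 0],
    [0, 0, 0],
  ],
  grip=[85, 85, 85, 85, 85],
)

```text
time: 3.28
eef_pos: [0.4087, -0.2827, 0.2312]
tcp_rot: [0.705, 0.709, 0.0, -0.0]
contact_force: [-0.2, 0.3, 0.5]
opening: 0.999
```

send_rows(
  translation=[
    [1, 0.46, 0],
    [1, 0.46, 0],
    [1, 0.46, 0],
    [1, 0.46, 0],
    [1, 0.46, 0],
  ],
  rotation=[
    [0, 0, 0],
    [0, 0, 0],
    [0, 0, 0],
    [0, 0, 0],
    [0, 0, 0],
  ],
  grip=[85, 85, 85, 85, 85],
)

```text
time: 3.9
eef_pos: [0.4768, -0.1322, 0.2313]
tcp_rot: [0.705, 0.709, 0.0, 0.0]
contact_force: [0.8, -0.4, 0.5]
opening: 0.998
```

send_rows(
  translation=[
    [1, 0.46, 0],
    [1, 0.46, 0],
    [1, 0.46, 0],
    [1, 0.46, 0.2],
    [1, 0.46, 0.2],
  ],
  rotation=[
    [0, 0, 0],
    [0, 0, 0],
    [0, 0, 0],
    [0, 0, 0],
    [0, 0, 0],
  ],
  grip=[85, 85, 26, 26, 26],
)

```text
time: 4.53
eef_pos: [0.5448, 0.0182, 0.2192]
tcp_rot: [0.705, 0.709, 0.0, 0.0]
contact_force: [1.1, -0.6, 1.1]
opening: 0.371
```

send_rows(
  translation=[
    [1, 0.46, 0.2],
    [1, 0.46, 0.5],
    [1, 0.46, 0.5],
    [0, 0, 0.5],
    [0, 0, 0],
  ],
  rotation=[
    [0, 0, 0],
    [0, 0, 0],
    [0, 0, 0],
    [0, 0, 0],
    [0, 0, 0],
  ],
  grip=[26, 26, 26, 26, 26],
)

```text
time: 5.15
eef_pos: [0.5838, 0.1071, 0.1663]
tcp_rot: [0.705, 0.709, -0.002, -0.001]
contact_force: [0.3, -0.1, -0.1]
opening: 0.303
```

```bash
python3 - <<'E'
from h import *
cam('wrist','w1.png'); print(ctrl.get_state()['opening'])
d=np.load('last_wrist.npz');print(d['t'],d['R'].round(2).tolist())
goto(.6446,.2323,.029,90.5)
print(w2pix('wrist',[[.6446,.2323+.06,.048],[.6446,.2323-.06,.048]]))
E
```

```text
0.3053601049550548
[0.58488539 0.1743524  0.30819626] [[1.0, 0.01, -0.0], [0.01, -0.96, -0.27], [-0.0, 0.27, -0.96]]
pos [0.5845 0.1068 0.1675] yaw 90.4 t 5.2 
 tr(now axes) [4.17 2.04 4.61] tr(goal axes) [4.17 2.04 4.62] rot [-0.02  0.   -0.03]
[[379.26368767 -66.66753287]
 [366.06644423 127.55327117]]
```

View pics/w1.png

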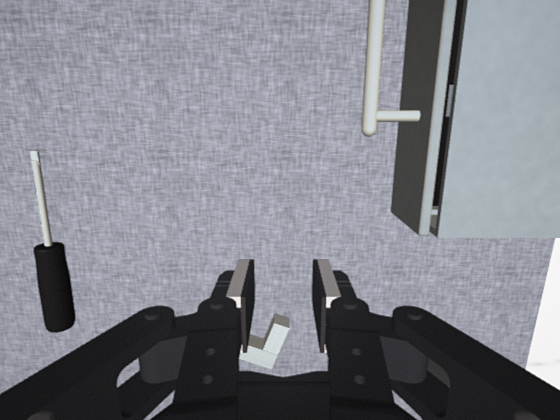

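The handle bar's near end is at (369,133), within about 3 mm of the prediction, so I'm moving in to grip it.

send_rows(
  translation=[
    [0.82, 0.41, 0],
    [0.82, 0.41, 0],
    [0.82, 0.41, 0],
    [0.82, 0.41, 0],
    [0.82, 0.41, 0],
  ],
  rotation=[
    [0, 0, 0],
    [0, 0, 0],
    [0, 0, 0],
    [0, 0, 0],
    [0, 0, 0],
  ],
  grip=[26, 26, 26, 26, 26],
)

```text
time: 5.82
eef_pos: [0.6468, 0.2304, 0.1697]
tcp_rot: [0.705, 0.709, 0.001, 0.001]
contact_force: [1.2, -0.7, 0.7]
opening: 0.304
```

send_rows(
  translation=[
    [0, 0, 0.92],
    [0, 0, 0.92],
    [0, 0, 0.92],
    [0, 0, 0.92],
    [0, 0, 0.92],
  ],
  rotation=[
    [0, 0, 0],
    [0, 0, 0],
    [0, 0, 0],
    [0, 0, 0],
    [0, 0, 0],
  ],
  grip=[26, 26, 26, 26, 26],
)

```text
time: 6.45
eef_pos: [0.6468, 0.2297, 0.0309]
tcp_rot: [0.705, 0.709, 0.001, 0.001]
contact_force: [-2.9, -0.7, 15.1]
opening: 0.308
```

send_rows(
  translation=[
    [0, 0, 0],
    [0, 0, 0],
    [0, 0, 0],
    [0, 0, 0],
  ],
  rotation=[
    [0, 0, 0],
    [0, 0, 0],
    [0, 0, 0],
    [0, 0, 0],
  ],
  grip=[5, 5, 5, 5],
  squeeze=50,
)

```text
time: 6.95
eef_pos: [0.647, 0.2298, 0.0315]
tcp_rot: [0.705, 0.709, 0.0, 0.001]
contact_force: [1.7, -4.5, 3.5]
opening: 0.105
```

send_rows(
  translation=[
    [0, -0.5, 0],
    [0, -0.7, 0],
    [0, -0.7, 0],
    [0, -0.7, 0],
    [0, -0.7, 0],
  ],
  rotation=[
    [0, 0, 0],
    [0, 0, 0],
    [0, 0, 0],
    [0, 0, 0],
    [0, 0, 0],
  ],
  grip=[5, 5, 5, 5, 5],
)

```text
time: 7.58
eef_pos: [0.5477, 0.2292, 0.0315]
tcp_rot: [0.704, 0.71, 0.001, 0.002]
contact_force: [2.3, -5.7, 4.1]
opening: 0.104
```

send_rows(
  translation=[
    [0, -0.7, 0],
    [0, -0.7, 0],
    [0, -0.7, 0],
    [0, -0.7, 0],
    [0, -0.4, 0],
  ],
  rotation=[
    [0, 0, 0],
    [0, 0, 0],
    [0, 0, 0],
    [0, 0, 0],
    [0, 0, 0],
  ],
  grip=[5, 5, 5, 5, 5],
)

```text
time: 8.2
eef_pos: [0.4511, 0.2287, 0.0315]
tcp_rot: [0.704, 0.71, 0.0, 0.001]
contact_force: [2.4, -6.5, 3.8]
opening: 0.11
```

send_rows(
  translation=[
    [0, -0.3, 0],
    [0, -0.2, 0],
    [0, -0.2, 0],
    [0, 0, 0],
  ],
  rotation=[
    [0, 0, 0],
    [0, 0, 0],
    [0, 0, 0],
    [0, 0, 0],
  ],
  grip=[5, 5, 5, 5],
)

```text
time: 8.7
eef_pos: [0.4364, 0.2287, 0.0316]
tcp_rot: [0.704, 0.71, 0.006, 0.006]
contact_force: [18.2, -6.3, -11.2]
opening: 0.104
```

Drawer is at its stop (18 N; travel about 0.211 m). Next I release, rise, turn and head to the snap.

send_rows(
  translation=[
    [0, 0.1, 0],
    [0, 0, 0],
    [0, 0, 0],
    [0, 0, -0.8],
    [0, 0, -0.8],
  ],
  rotation=[
    [0, 0, 0],
    [0, 0, 0],
    [0, 0, 0],
    [0, 0, 0],
    [0, 0, 0],
  ],
  grip=[26, 26, 26, 26, 26],
)

```text
time: 9.32
eef_pos: [0.4318, 0.2295, 0.0783]
tcp_rot: [0.705, 0.71, -0.001, -0.001]
contact_force: [0.5, 0.4, 0.3]
opening: 0.305
```

send_rows(
  translation=[
    [-0.8, 0, -0.8],
    [-0.9, 0.5, -0.8],
    [-1, 0.5, -0.8],
    [-1, 0.5, 0],
    [-1, 0.5, 0],
  ],
  rotation=[
    [0, 0, 0],
    [0, 0, 0],
    [0, 0, 0],
    [0, 0, 0],
    [0, 0, 0],
  ],
  grip=[26, 26, 26, 26, 26],
)

```text
time: 9.95
eef_pos: [0.4939, 0.0883, 0.1507]
tcp_rot: [0.704, 0.71, 0.0, -0.0]
contact_force: [-0.3, 0.1, -0.4]
opening: 0.303
```

send_rows(
  translation=[
    [-1, 0.5, 0],
    [-1, 0.5, 0],
    [0, 0, 0],
    [0, 0, 0],
    [0, 0, 0],
  ],
  rotation=[
    [0, 0, 0],
    [0, 0, 0],
    [0, 0, -1],
    [0, 0, -1],
    [0, 0, -1],
  ],
  grip=[30, 30, 30, 30, 30],
)

```text
time: 10.58
eef_pos: [0.5237, 0.0294, 0.1499]
tcp_rot: [0.605, 0.796, -0.0, -0.001]
contact_force: [0.3, 0.6, 0.0]
opening: 0.35
```

send_rows(
  translation=[
    [0, 0, 0],
    [0, 0, 0],
    [0, 0, 0],
    [0, 0, 0],
    [0, 0, 0],
  ],
  rotation=[
    [0, 0, -1],
    [0, 0, -1],
    [0, 0, -1],
    [0, 0, -1],
    [0, 0, -1],
  ],
  grip=[30, 30, 30, 30, 30],
)

```text
time: 11.2
eef_pos: [0.5236, 0.0296, 0.1499]
tcp_rot: [0.418, 0.908, 0.0, -0.001]
contact_force: [0.7, -0.3, 0.2]
opening: 0.346
```

send_rows(
  translation=[
    [0, 0, 0],
    [0, 0, 0],
    [0, 0, 0],
    [0, 0, 0],
    [0, 0, 0],
  ],
  rotation=[
    [0, 0, -1],
    [0, 0, -1],
    [0, 0, -1],
    [0, 0, -1],
    [0, 0, -1],
  ],
  grip=[30, 30, 30, 30, 30],
)

```text
time: 11.82
eef_pos: [0.5236, 0.0296, 0.15]
tcp_rot: [0.211, 0.977, 0.0, -0.001]
contact_force: [-0.1, -0.8, 0.4]
opening: 0.354
```

```bash
python3 - <<'E'
from h import *
c=cam('top'); cam('wrist')
goto(.5465,-.0421,.12,159)
d=np.load('last_top.npz')['im'];w=np.load('last_wrist.npz')['im']
o=np.zeros((600,800,3),np.uint8)
o[:300,:400]=cv2.resize(d[140:240,150:283],(400,300),interpolation=3)
o[:300,400:]=cv2.resize(d[140:280,300:487],(400,300),interpolation=3)
o[300:,:400]=cv2.resize(w,(400,300))
cv2.imwrite('pics/c2.png',o)
E
```

```text
pos [0.5237 0.0295 0.15  ] yaw 155.4 t 11.9 
 tr(now axes) [-1.68 -1.86  1.  ] tr(goal axes) [-1.56 -1.96  1.  ] rot [ 0.   -0.01 -0.72]
```

View pics/c2.png

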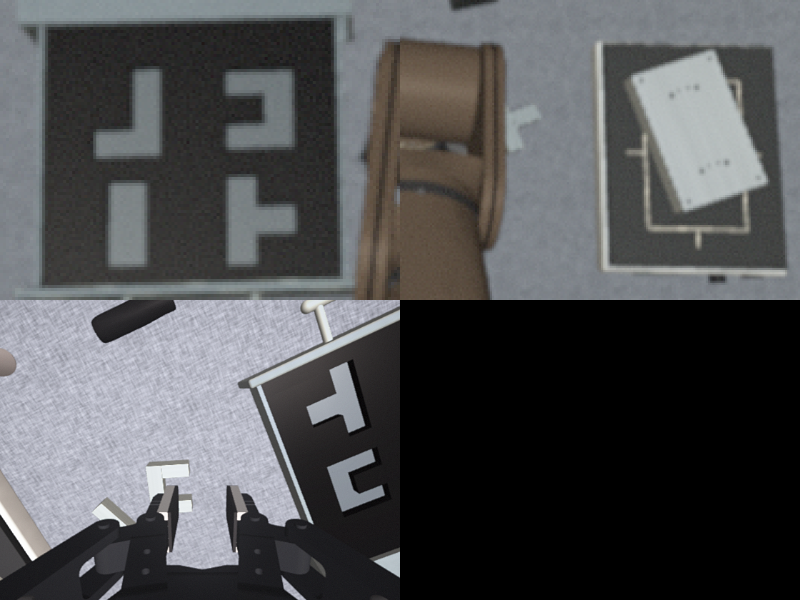

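```bash
python3 - <<'E'
from h import *
w=np.load('last_wrist.npz')['im']
o=np.zeros((600,800,3),np.uint8)
o[:,:400]=cv2.resize(w[200:350,120:220],None,fx=4,fy=4,interpolation=3)
o[:,400:]=cv2.resize(w[80:305,410:560],(400,600),interpolation=3)
cv2.imwrite('pics/c3.png',o)
E
```

```text
(no output)
```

View pics/c3.png

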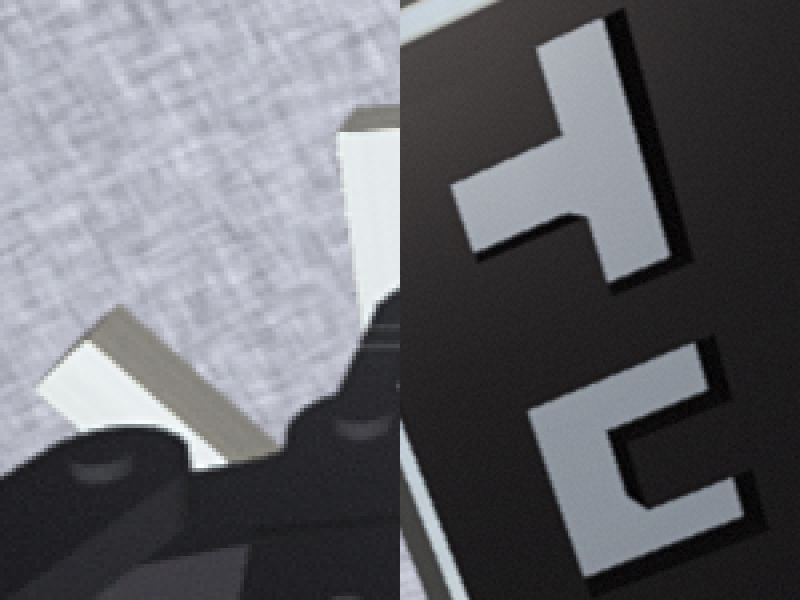

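```bash
python3 - <<'E'
from h import *
f=lambda p:(np.array(p,float)-[400,0]+.5)/2.66667-.5+[410,80]
T=pix2w('wrist',f([[692,262],[625,8],[537,47],[613,295],[451,186],[476,262]]),[.035]*6)
print('teecut',fit(np.array([[37,28],[-37,28],[-37,4],[37,4],[-12,-28],[12,-28]])/1000,T))
S=pix2w('wrist',f([[528,410],[590,598],[714,335],[766,527],[732,400]]),[.035]*5)
print('snapcut',fit(np.array([[-34,-28],[34,-28],[-34,28],[34,28],[-12,28]])/1000,S))
H=np.array([.4364,.230]);a=np.radians(.5);Q=np.array([[np.cos(a),-np.sin(a)],[np.sin(a),np.cos(a)]])
print(H+Q@[.098,-.055],H+Q@[.192,-.055])
E
```

```text
teecut (array([0.5353, 0.1758]), np.float64(0.0), array([0.6, 0.4, 0.2, 0.7, 0.5, 0.5]))
snapcut (array([0.6288, 0.176 ]), np.float64(0.1), array([0.6, 0.1, 0.7, 1.3, 0.3]))
[0.53487623 0.17585729] [0.62887265 0.17667759]
```

send_rows(
  translation=[
    [-0.8, -0.6, 0],
    [-0.8, -0.6, 0],
    [-0.7, -0.7, 0],
    [0, 0, 0],
  ],
  rotation=[
    [0, 0, -0.7],
    [0, 0, 0],
    [0, 0, 0],
    [0, 0, 0],
  ],
  grip=[30, 30, 30, 30],
)

```text
time: 12.42
eef_pos: [0.5669, -0.051, 0.1502]
tcp_rot: [0.185, 0.983, 0.0, -0.0]
contact_force: [-0.9, -0.8, 1.2]
opening: 0.354
```

```bash
python3 - <<'E'
from h import *
w=cam('wrist')['image']
cv2.imwrite('pics/c4.png',cv2.resize(w[20:320,80:480],(800,600),interpolation=3))
E
```

```text
(no output)
```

View pics/c4.png

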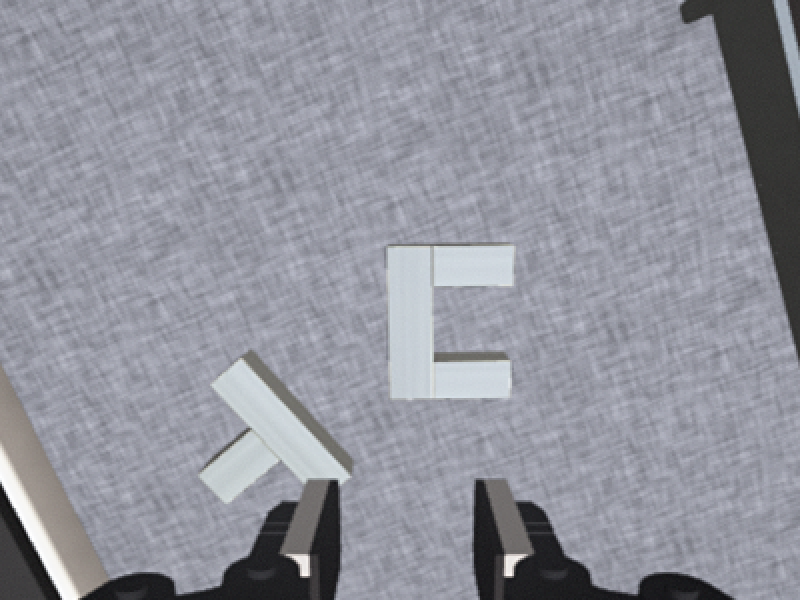

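```bash
python3 - <<'E'
from h import *
f=lambda p:(np.array(p,float)+.5)/2-.5+[80,20]
S=pix2w('wrist',f([[389,246],[391,399],[514,246],[514,287],[510,362],[510,398]]),[.02]*6)
t,a,r=fit(SNAP,S);print('snap',t,a,r)
T=pix2w('wrist',f([[248,357],[211,386],[198,478],[226,503]]),[.02]*4)
print('tee',fit(TEE[[0,1,4,5]],T))
g=t+R.from_euler('z',a,degrees=True).apply([0,-.016,0])[:2]
print(g);goto(g[0],g[1],.011,a+180)
E
```

```text
snap [ 0.5532 -0.0264] -21.0 [0.8 1.  0.8 0.2 0.7 0.6]
tee (array([ 0.5756, -0.1221]), np.float64(17.3), array([1.1, 0.9, 1.3, 1.3]))
[ 0.54746611 -0.04133729]
pos [ 0.5663 -0.0501  0.15  ] yaw 158.8 t 12.5 
 tr(now axes) [0.69 0.04 4.63] tr(goal axes) [0.69 0.05 4.63] rot [ 0.   -0.01 -0.05]
```

send_rows(
  translation=[
    [0.69, 0.05, 0.5],
    [0, 0, 1],
    [0, 0, 1],
    [0, 0, 1],
    [0, 0, 0.7],
  ],
  rotation=[
    [0, 0, 0],
    [0, 0, 0],
    [0, 0, 0],
    [0, 0, 0],
    [0, 0, 0],
  ],
  grip=[30, 30, 30, 30, 30],
)

```text
time: 13.1
eef_pos: [0.5463, -0.0395, 0.0227]
tcp_rot: [0.183, 0.983, 0.0, -0.001]
contact_force: [-0.4, -0.2, 0.1]
opening: 0.355
```

send_rows(
  translation=[
    [0, 0, 0.43],
    [0, 0, 0],
    [0, 0, 0],
    [0, 0, 0],
    [0, 0, 0],
  ],
  rotation=[
    [0, 0, 0],
    [0, 0, 0],
    [0, 0, 0],
    [0, 0, 0],
    [0, 0, 0],
  ],
  grip=[30, 30, 10, 10, 10],
  squeeze=70,
)

```text
time: 13.72
eef_pos: [0.5485, -0.0411, 0.0124]
tcp_rot: [0.183, 0.983, 0.0, 0.001]
contact_force: [-0.8, 0.4, 1.7]
opening: 0.18
```

```bash
python3 - <<'E'
from h import *
s=ctrl.get_state();print(s['opening'],s['contact_force'])
a=.3
g=np.array([.6288,.1762])+R.from_euler('z',a,degrees=True).apply([0,-.016,0])[:2]
goto(g[0],g[1],.1,a+180)
E
```

```text
0.18000800451317295 [-0.77553334  0.40233714  1.70534986]
pos [ 0.5485 -0.0411  0.0124] yaw 158.9 t 13.7 
 tr(now axes) [-0.09  7.23 -2.92] tr(goal axes) [-2.72  6.7  -2.92] rot [ 0.    0.02 -4.28]
```

send_rows(
  translation=[
    [0, 0, -0.8],
    [0, 0, -1],
    [0, 0, -1],
    [0, 0, -0.2],
    [0, 0, 0],
  ],
  rotation=[
    [0, 0, 0],
    [0, 0, 0],
    [0, 0, 0],
    [0, 0, -0.8],
    [0, 0, -0.9],
  ],
  grip=[10, 10, 10, 10, 10],
)

```text
time: 14.35
eef_pos: [0.5482, -0.0413, 0.1024]
tcp_rot: [0.109, 0.994, -0.0, 0.001]
contact_force: [0.1, 0.2, -1.7]
opening: 0.182
```

send_rows(
  translation=[
    [0, 0, 0],
    [0, 0, 0],
    [0, 0, 0],
    [-0.4, 1, 0],
    [-0.4, 1, 0],
  ],
  rotation=[
    [0, 0, -0.9],
    [0, 0, -0.9],
    [0, 0, -0.78],
    [0, 0, 0],
    [0, 0, 0],
  ],
  grip=[10, 10, 10, 10, 10],
)

```text
time: 14.98
eef_pos: [0.5714, 0.0193, 0.1011]
tcp_rot: [-0.002, 1.0, -0.0, -0.0]
contact_force: [0.3, 0.2, -1.3]
opening: 0.181
```

send_rows(
  translation=[
    [-0.4, 1, 0],
    [-0.4, 1, 0],
    [-0.4, 1, 0],
    [-0.4, 0.8, 0],
    [-0.3, 0.6, 0],
  ],
  rotation=[
    [0, 0, 0],
    [0, 0, 0],
    [0, 0, 0],
    [0, 0, 0],
    [0, 0, 0],
  ],
  grip=[10, 10, 10, 10, 10],
)

```text
time: 15.6
eef_pos: [0.6278, 0.1523, 0.101]
tcp_rot: [-0.003, 1.0, -0.0, -0.0]
contact_force: [-0.0, -0.5, -2.4]
opening: 0.181
```

send_rows(
  translation=[
    [0, 0.25, 0],
    [0, 0, 0],
  ],
  rotation=[
    [0, 0, 0],
    [0, 0, 0],
  ],
  grip=[10, 10],
)

```text
time: 15.85
eef_pos: [0.6272, 0.1588, 0.1011]
tcp_rot: [-0.003, 1.0, -0.0, -0.001]
contact_force: [0.5, -0.4, -1.5]
opening: 0.186
```

```bash
python3 - <<'E'
from h import *
w=cam('wrist')['image'];cv2.imwrite('pics/c5.png',w)
s=ctrl.get_state();print(s['opening'],s['contact_force'])
a=.3
g=np.array([.6288,.1762])+R.from_euler('z',a,degrees=True).apply([0,-.016,0])[:2]
goto(g[0],g[1],.0364,a+180)
E
```

```text
0.184031123131621 [-0.02500857  0.00186087 -1.4658357 ]
pos [0.6273 0.1584 0.1011] yaw -179.7 t 15.9 
 tr(now axes) [-0.06  0.06  2.16] tr(goal axes) [-0.05  0.06  2.16] rot [-0.01 -0.01 -0.  ]
```

View pics/c5.png

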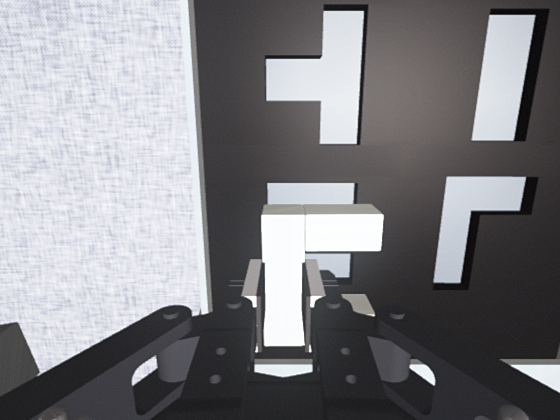

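```bash
python3 - <<'E'
from h import *
print(pix2w('wrist',[[262,206],[379,206],[383,249]],[.1087]*3).round(4))
print('target corners of seated', np.array([.6288,.1762])+SNAP[[0,2,3]])
E
```

```text
[[0.5926 0.1502 0.1087]
 [0.5924 0.1972 0.1087]
 [0.6108 0.2003 0.1087]]
target corners of seated [[0.5978 0.1512]
 [0.5978 0.2012]
 [0.6138 0.2012]]
```

send_rows(
  translation=[
    [-0.05, 0.05, 0.8],
    [0, 0, 0.6],
    [0, 0, 0.35],
    [0, 0, 0.2],
    [0, 0, 0],
  ],
  rotation=[
    [0, 0, 0],
    [0, 0, 0],
    [0, 0, 0],
    [0, 0, 0],
    [0, 0, 0],
  ],
  grip=[10, 10, 10, 10, 10],
)

```text
time: 16.52
eef_pos: [0.6291, 0.1602, 0.0427]
tcp_rot: [-0.003, 1.0, -0.0, -0.0]
contact_force: [0.6, -0.0, -1.5]
opening: 0.184
```

send_rows(
  translation=[
    [0, 0, 0.1],
    [0, 0, 0.1],
    [0, 0, 0],
    [0, 0, 0],
  ],
  rotation=[
    [0, 0, 0],
    [0, 0, 0],
    [0, 0, 0],
    [0, 0, 0],
  ],
  grip=[10, 10, 10, 10],
)

```text
time: 17.02
eef_pos: [0.6293, 0.1604, 0.0371]
tcp_rot: [-0.003, 1.0, 0.0, 0.0]
contact_force: [-0.1, 0.6, -1.8]
opening: 0.179
```

send_rows(
  translation=[
    [0, 0, 0],
    [0, 0, 0],
    [0, 0, -0.5],
    [0, 0, -0.5],
    [0, 0, 0],
  ],
  rotation=[
    [0, 0, 0],
    [0, 0, 0],
    [0, 0, 0],
    [0, 0, 0],
    [0, 0, 0],
  ],
  grip=[26, 26, 26, 0, 0],
)

```text
time: 17.65
eef_pos: [0.6312, 0.1606, 0.0701]
tcp_rot: [-0.003, 1.0, 0.0, 0.003]
contact_force: [0.4, -0.1, 0.7]
opening: 0.001
```

send_rows(
  translation=[
    [0, 0, 0],
    [0, 0, 0.3],
    [0, 0, 0.25],
    [0, 0, 0.2],
    [0, 0, 0],
  ],
  rotation=[
    [0, 0, 0],
    [0, 0, 0],
    [0, 0, 0],
    [0, 0, 0],
    [0, 0, 0],
  ],
  grip=[0, 0, 0, 0, 0],
)

```text
time: 18.27
eef_pos: [0.6295, 0.1603, 0.0441]
tcp_rot: [-0.003, 1.0, -0.0, 0.0]
contact_force: [0.4, -0.8, 0.6]
opening: -0.004
```

send_rows(
  translation=[
    [0, 0, 0.08],
    [0, 0, 0.07],
    [0, 0, 0],
  ],
  rotation=[
    [0, 0, 0],
    [0, 0, 0],
    [0, 0, 0],
  ],
  grip=[0, 0, 0],
)

```text
time: 18.65
eef_pos: [0.6325, 0.1603, 0.0441]
tcp_rot: [-0.003, 1.0, 0.0, 0.004]
contact_force: [-0.4, -0.8, 12.8]
opening: -0.0
```

```bash
python3 - <<'E'
from h import *
a=17
g=np.array([.5756,-.1221])
goto(g[0],g[1],.15,a+180)
E
```

```text
pos [0.6325 0.1603 0.0441] yaw -179.7 t 18.6 
 tr(now axes) [ 1.92 -9.4  -3.55] tr(goal axes) [ 4.57 -8.45 -3.53] rot [-0.01  0.08 -3.34]
```

send_rows(
  translation=[
    [0, 0, -0.8],
    [0, 0, -0.9],
    [0, 0, -0.9],
    [0, 0, -0.9],
    [0, 0, 0],
  ],
  rotation=[
    [0, 0, 0],
    [0, 0, 0],
    [0, 0, -1],
    [0, 0, -1],
    [0, 0, -1],
  ],
  grip=[0, 0, 70, 70, 70],
)

```text
time: 19.27
eef_pos: [0.6309, 0.1606, 0.1479]
tcp_rot: [-0.135, 0.991, -0.0, 0.003]
contact_force: [-0.1, -0.4, -0.4]
opening: 0.636
```

send_rows(
  translation=[
    [0.45, -0.9, 0],
    [0.45, -0.9, 0],
    [0.45, -0.9, 0],
    [0.45, -0.9, 0],
    [0.45, -0.9, 0],
  ],
  rotation=[
    [0, 0, -0.4],
    [0, 0, 0],
    [0, 0, 0],
    [0, 0, 0],
    [0, 0, 0],
  ],
  grip=[70, 70, 70, 70, 70],
)

```text
time: 19.9
eef_pos: [0.6033, 0.0107, 0.1443]
tcp_rot: [-0.15, 0.989, 0.0, -0.0]
contact_force: [0.1, -0.8, 1.0]
opening: 0.821
```

send_rows(
  translation=[
    [0.4, -0.9, 0],
    [0.4, -0.9, 0],
    [0.4, -0.9, 0],
    [0.4, -0.9, 0],
    [0, -0.3, 0],
  ],
  rotation=[
    [0, 0, 0],
    [0, 0, 0],
    [0, 0, 0],
    [0, 0, 0],
    [0, 0, 0],
  ],
  grip=[70, 70, 70, 70, 70],
)

```text
time: 20.52
eef_pos: [0.5924, -0.1156, 0.1444]
tcp_rot: [-0.149, 0.989, 0.0, -0.0]
contact_force: [-0.3, 0.4, -0.2]
opening: 0.816
```

```bash
python3 - <<'E'
from h import *
w=cam('wrist')['image'];t=cam('top')['image']
o=np.zeros((600,800,3),np.uint8)
o[:,:500]=cv2.resize(w[60:360,150:400],(500,600),interpolation=3)
o[:300,500:]=cv2.resize(t[140:240,180:280],(300,300),interpolation=3)
o[300:,500:]=cv2.resize(t[150:275,365:490],(300,300),interpolation=3)
cv2.imwrite('pics/c6.png',o)
goto(.5756,-.1221,.15,197)
E
```

```text
pos [ 0.593  -0.1148  0.1446] yaw -162.8 t 20.6 
 tr(now axes) [ 0.63 -0.06 -0.18] tr(goal axes) [ 0.63 -0.06 -0.18] rot [0.   0.   0.04]
```

View pics/c6.png

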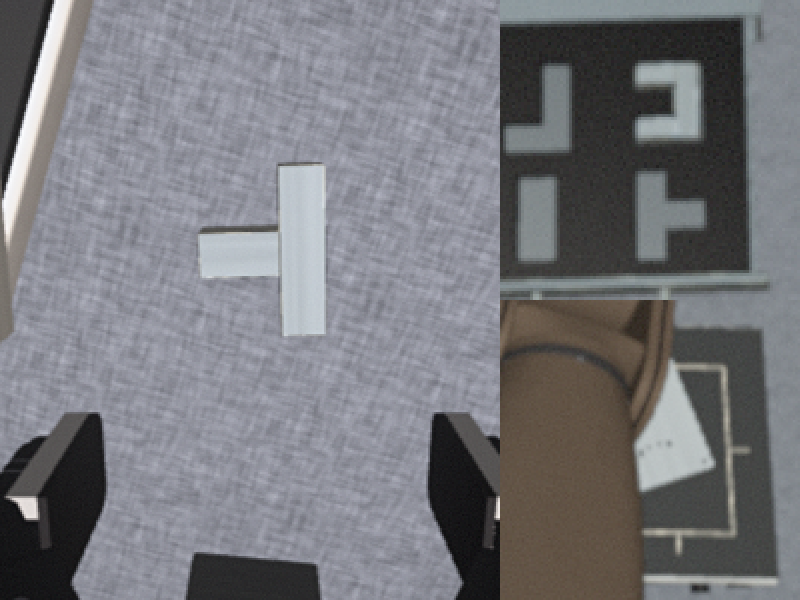

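```bash
python3 - <<'E'
from h import *
f=lambda p:(np.array(p,float)+.5)/2-.5+[150,60]
T=pix2w('wrist',f([[325,163],[278,163],[326,335],[282,336],[199,231],[200,278]]),[.02]*6)
t,a,r=fit(TEE,T);print('tee',t,a,r)
goto(t[0],t[1],.008,a+180)
E
```

```text
tee [ 0.5744 -0.123 ] 18.6 [0.3 0.4 0.2 0.2 0.7 0.3]
pos [ 0.593  -0.1148  0.1446] yaw -162.8 t 20.6 
 tr(now axes) [ 0.67 -0.08  4.55] tr(goal axes) [ 0.68 -0.06  4.55] rot [ 0.    0.   -0.28]
```

send_rows(
  translation=[
    [0.67, -0.08, 0.5],
    [0, 0, 1],
    [0, 0, 1],
    [0, 0, 1],
    [0, 0, 0.7],
  ],
  rotation=[
    [0, 0, -0.28],
    [0, 0, 0],
    [0, 0, 0],
    [0, 0, 0],
    [0, 0, 0],
  ],
  grip=[70, 70, 70, 70, 70],
)

```text
time: 21.25
eef_pos: [0.5739, -0.1212, 0.0172]
tcp_rot: [-0.163, 0.987, 0.001, -0.001]
contact_force: [0.3, 0.4, 0.4]
opening: 0.819
```

send_rows(
  translation=[
    [0, 0, 0.35],
    [0, 0, 0],
    [0, 0, 0],
    [0, 0, 0],
    [0, 0, 0],
  ],
  rotation=[
    [0, 0, 0],
    [0, 0, 0],
    [0, 0, 0],
    [0, 0, 0],
    [0, 0, 0],
  ],
  grip=[70, 70, 40, 40, 40],
  squeeze=70,
)

```text
time: 21.88
eef_pos: [0.5758, -0.1232, 0.0103]
tcp_rot: [-0.162, 0.987, -0.001, 0.002]
contact_force: [-0.3, -0.4, 6.2]
opening: 0.558
```

```bash
python3 - <<'E'
from h import *
s=ctrl.get_state();print(s['opening']*85.4,s['contact_force'])
goto(.5353,.1760,.1,180.3)
E
```

```text
47.61719820292879 [-0.31948822 -0.43148464  6.22647765]
pos [ 0.5758 -0.1232  0.0103] yaw -161.3 t 21.9 
 tr(now axes) [-1.93  9.87 -3.01] tr(goal axes) [ 1.3   9.98 -2.99] rot [-0.02  0.03  3.68]
```

send_rows(
  translation=[
    [0, 0, -0.8],
    [0, 0, -1],
    [0, 0, -1],
    [0, 0, -0.3],
    [0, 0, 0],
  ],
  rotation=[
    [0, 0, 0],
    [0, 0, 0],
    [0, 0, 0.68],
    [0, 0, 1],
    [0, 0, 1],
  ],
  grip=[40, 40, 40, 40, 40],
)

```text
time: 22.5
eef_pos: [0.5746, -0.1229, 0.1024]
tcp_rot: [-0.045, 0.999, -0.0, 0.001]
contact_force: [0.6, 0.4, -1.5]
opening: 0.559
```

send_rows(
  translation=[
    [0, 0, 0],
    [0.13, 1, 0],
    [0.13, 1, 0],
    [0.13, 1, 0],
    [0.13, 1, 0],
  ],
  rotation=[
    [0, 0, 1],
    [0, 0, 0],
    [0, 0, 0],
    [0, 0, 0],
    [0, 0, 0],
  ],
  grip=[40, 40, 40, 40, 40],
)

```text
time: 23.12
eef_pos: [0.5573, -0.0018, 0.1008]
tcp_rot: [-0.002, 1.0, 0.0, -0.001]
contact_force: [0.9, 0.9, -1.7]
opening: 0.559
```

send_rows(
  translation=[
    [0.13, 1, 0],
    [0.13, 1, 0],
    [0.13, 1, 0],
    [0.13, 1, 0],
    [0.13, 1, 0],
  ],
  rotation=[
    [0, 0, 0],
    [0, 0, 0],
    [0, 0, 0],
    [0, 0, 0],
    [0, 0, 0],
  ],
  grip=[40, 40, 40, 40, 40],
)

```text
time: 23.75
eef_pos: [0.537, 0.148, 0.1008]
tcp_rot: [-0.003, 1.0, -0.0, -0.001]
contact_force: [1.1, -0.2, -1.3]
opening: 0.552
```

send_rows(
  translation=[
    [0.13, 0.9, 0],
    [0, 0, 0],
  ],
  rotation=[
    [0, 0, 0],
    [0, 0, 0],
  ],
  grip=[40, 40],
)

```text
time: 24.0
eef_pos: [0.5328, 0.1754, 0.1007]
tcp_rot: [-0.004, 1.0, -0.0, -0.001]
contact_force: [-0.3, -0.7, -1.6]
opening: 0.556
```

```bash
python3 - <<'E'
from h import *
w=cam('wrist')['image'];cv2.imwrite('pics/c7.png',cv2.resize(w[100:330,150:420],None,fx=2.6,fy=2.6,interpolation=3))
s=ctrl.get_state();print(s['opening'],s['contact_force'])
goto(.5353,.1760,.0353,180.3)
E
```

```text
0.5582970464754908 [-0.06100939 -0.44139903 -1.76578115]
pos [0.5331 0.1744 0.1009] yaw -179.6 t 24.1 
 tr(now axes) [-0.07  0.05  2.18] tr(goal axes) [-0.07  0.05  2.19] rot [-0.01 -0.01  0.02]
```

View pics/c7.png

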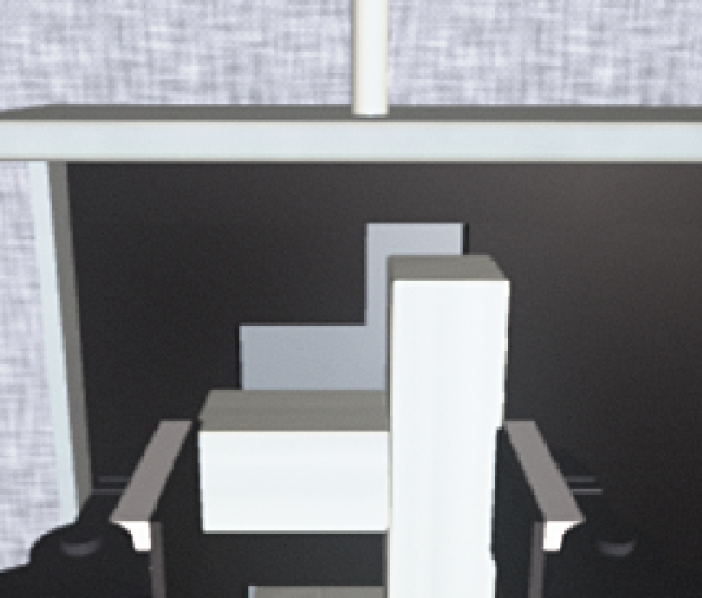

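```bash
python3 - <<'E'
from h import *
print(pix2w('wrist',(np.array([[391,280],[509,280],[199,430],[203,532]])+.5)/2.6-.5+[150,100],[.1106]*4).round(4))
print('target', np.array([.5353,.1760])+TEE[[1,0,4,5]])
E
```

```text
[[0.4981 0.1818 0.1106]
 [0.498  0.1998 0.1106]
 [0.5229 0.1517 0.1106]
 [0.541  0.1517 0.1106]]
target [[0.5013 0.183 ]
 [0.5013 0.201 ]
 [0.5263 0.151 ]
 [0.5443 0.151 ]]
```

send_rows(
  translation=[
    [-0.1, 0.03, 0.8],
    [0, 0, 0.6],
    [0, 0, 0.35],
    [0, 0, 0.2],
    [0, 0, 0],
  ],
  rotation=[
    [0, 0, 0],
    [0, 0, 0],
    [0, 0, 0],
    [0, 0, 0],
    [0, 0, 0],
  ],
  grip=[40, 40, 40, 40, 40],
)

```text
time: 24.68
eef_pos: [0.5391, 0.1743, 0.0452]
tcp_rot: [-0.003, 1.0, -0.001, 0.002]
contact_force: [-0.6, -1.5, 4.4]
opening: 0.56
```

send_rows(
  translation=[
    [0, 0, 0.12],
    [0, 0, 0.08],
    [0, 0, 0],
    [0, 0, 0],
  ],
  rotation=[
    [0, 0, 0],
    [0, 0, 0],
    [0, 0, 0],
    [0, 0, 0],
  ],
  grip=[40, 40, 40, 40],
)

```text
time: 25.18
eef_pos: [0.5438, 0.1744, 0.0446]
tcp_rot: [-0.003, 1.0, -0.001, 0.007]
contact_force: [-0.3, -4.8, 20.7]
opening: 0.554
```

send_rows(
  translation=[
    [0, 0, -0.35],
    [0, 0, -0.2],
    [0, 0, 0],
    [0, 0, 0],
  ],
  rotation=[
    [0, 0, 0],
    [0, 0, 0],
    [0, 0, 0],
    [0, 0, 0],
  ],
  grip=[40, 40, 40, 40],
)

```text
time: 25.68
eef_pos: [0.536, 0.175, 0.0524]
tcp_rot: [-0.003, 1.0, -0.0, -0.001]
contact_force: [-0.6, 0.2, -1.1]
opening: 0.556
```

```bash
python3 - <<'E'
from h import *
w=cam('wrist')['image'];cv2.imwrite('pics/c8.png',cv2.resize(w[100:330,150:420],None,fx=2.6,fy=2.6,interpolation=3))
s=ctrl.get_state();print(s['opening'],s['contact_force'])
goto(.5353,.1760,.0353,180.3)
E
```

```text
0.5595693133439505 [-0.35366884 -0.13231065 -1.70973413]
pos [0.536  0.175  0.0525] yaw -179.7 t 25.7 
 tr(now axes) [0.02 0.03 0.57] tr(goal axes) [0.02 0.03 0.57] rot [-0.   -0.02  0.  ]
```

View pics/c8.png

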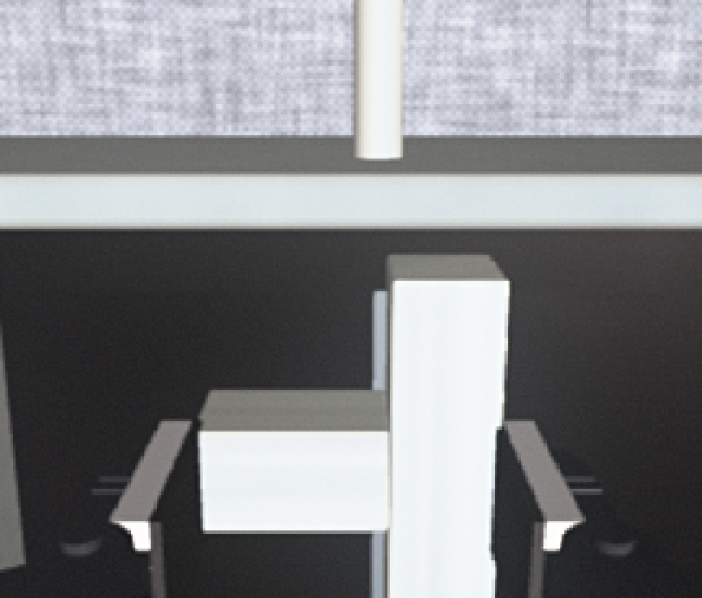

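```bash
python3 - <<'E'
from h import *
f=lambda p:(np.array(p,float)+.5)/2.6-.5+[150,100]
print('rim(-37,4)',pix2w('wrist',f([[373,290]]),[.035]).round(4))
print('bottom corners (-34,7),(-34,25)',pix2w('wrist',f([[388,255],[491,255]]),[.0422]*2).round(4))
print('top corners',pix2w('wrist',f([[391,280],[509,280],[199,430],[203,532]]),[.0622]*4).round(4))
E
```

```text
rim(-37,4) [[0.5098 0.1797 0.035 ]]
bottom corners (-34,7),(-34,25) [[0.5017 0.182  0.0422]
 [0.5016 0.1999 0.0422]]
top corners [[0.5014 0.1815 0.0622]
 [0.5013 0.1995 0.0622]
 [0.5261 0.1513 0.0622]
 [0.5442 0.1513 0.0622]]
```

The drawer was dragged about 11 mm inwards by the press (rim corner now at x=0.510), so I'm following it.

send_rows(
  translation=[
    [-0.37, 0.02, 0],
    [0, 0, 0.2],
    [0, 0, 0.2],
    [0, 0, 0.1],
    [0, 0, 0],
  ],
  rotation=[
    [0, 0, 0],
    [0, 0, 0],
    [0, 0, 0],
    [0, 0, 0],
    [0, 0, 0],
  ],
  grip=[40, 40, 40, 40, 40],
)

```text
time: 26.35
eef_pos: [0.5474, 0.1756, 0.0378]
tcp_rot: [-0.003, 1.0, -0.0, -0.001]
contact_force: [0.5, 0.9, -0.6]
opening: 0.554
```

send_rows(
  translation=[
    [0, 0, 0.08],
    [0, 0, 0],
    [0, 0, 0],
    [0, 0, -0.5],
    [0, 0.3, -0.5],
  ],
  rotation=[
    [0, 0, 0],
    [0, 0, 0],
    [0, 0, 0],
    [0, 0, 0],
    [0, 0, 0],
  ],
  grip=[40, 60, 60, 60, 0],
)

```text
time: 26.98
eef_pos: [0.5484, 0.1847, 0.0676]
tcp_rot: [-0.002, 1.0, 0.0, 0.001]
contact_force: [0.4, 0.1, -0.5]
opening: 0.502
```

send_rows(
  translation=[
    [0, 0, 0],
    [0, 0, 0],
    [0, 0, 0.35],
    [0, 0, 0.25],
    [0, 0, 0.15],
  ],
  rotation=[
    [0, 0, 0],
    [0, 0, 0],
    [0, 0, 0],
    [0, 0, 0],
    [0, 0, 0],
  ],
  grip=[0, 0, 0, 0, 0],
)

```text
time: 27.6
eef_pos: [0.5484, 0.1844, 0.044]
tcp_rot: [-0.003, 1.0, -0.0, -0.0]
contact_force: [-1.2, -1.5, 17.1]
opening: -0.001
```

send_rows(
  translation=[
    [0.04, 0, 0.06],
    [0.04, 0, 0.05],
    [0, 0, 0],
  ],
  rotation=[
    [0, 0, 0],
    [0, 0, 0],
    [0, 0, 0],
  ],
  grip=[0, 0, 0],
)

```text
time: 27.98
eef_pos: [0.5491, 0.1844, 0.044]
tcp_rot: [-0.003, 1.0, -0.0, 0.003]
contact_force: [-1.2, -2.5, 13.6]
opening: -0.002
```

send_rows(
  translation=[
    [0, 0, -0.7],
    [0, 0, -0.9],
    [0, 0, -0.9],
    [0.9, 0.3, 0],
    [0.9, 0.3, 0],
  ],
  rotation=[
    [0, 0, 0],
    [0, 0, 0],
    [0, 0, 0],
    [0, 0, 0],
    [0, 0, 0],
  ],
  grip=[0, 0, 0, 0, 0],
)

```text
time: 28.6
eef_pos: [0.4909, 0.2024, 0.115]
tcp_rot: [-0.002, 1.0, 0.0, -0.0]
contact_force: [-0.2, -0.7, -0.2]
opening: 0.002
```

send_rows(
  translation=[
    [0.9, 0.3, 0],
    [0.9, 0.3, 0],
    [0.85, 0.3, 0],
    [0, 0, 0],
    [0, 0, 0],
  ],
  rotation=[
    [0, 0, 0],
    [0, 0, 0],
    [0, 0, 0],
    [0, 0, 0],
    [0, 0, 0],
  ],
  grip=[0, 0, 0, 0, 0],
)

```text
time: 29.22
eef_pos: [0.4124, 0.2289, 0.1152]
tcp_rot: [-0.003, 1.0, -0.0, 0.0]
contact_force: [0.7, -0.0, -0.2]
opening: -0.0
```

```bash
python3 - <<'E'
from h import *
t=cam('top')['image'];w=cam('wrist')['image']
o=np.zeros((600,800,3),np.uint8)
o[:300,:300]=cv2.resize(t[140:240,180:280],(300,300),interpolation=3)
o[300:,:300]=cv2.resize(w,(300,300))
o[:,300:]=cv2.resize(t[153:273,385:485],(500,600),interpolation=3)
cv2.imwrite('pics/c9.png',o)
goto(.415,.230,.033,180)
E
```

```text
pos [0.4127 0.2287 0.1153] yaw -179.7 t 29.3 
 tr(now axes) [-0.07  0.04  2.74] tr(goal axes) [-0.08  0.04  2.74] rot [0.   0.01 0.05]
```

View pics/c9.png

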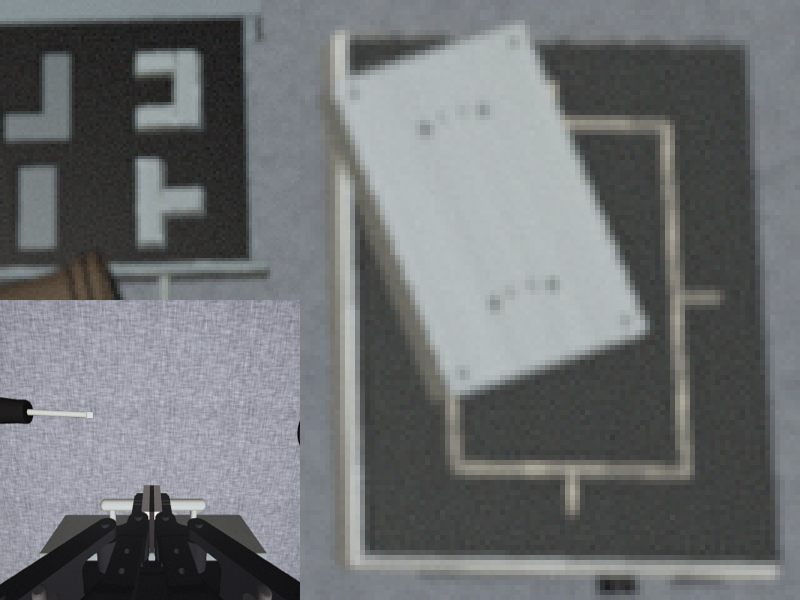

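send_rows(
  translation=[
    [0, 0.04, 0.6],
    [0, 0, 0.6],
    [0, 0, 0.6],
    [0, 0, 0.5],
    [0, 0, 0.4],
  ],
  rotation=[
    [0, 0, 0],
    [0, 0, 0],
    [0, 0, 0],
    [0, 0, 0],
    [0, 0, 0],
  ],
  grip=[0, 0, 0, 0, 0],
)

```text
time: 29.95
eef_pos: [0.4121, 0.23, 0.0334]
tcp_rot: [-0.002, 1.0, -0.0, -0.0]
contact_force: [0.0, 0.4, -0.1]
opening: 0.001
```

send_rows(
  translation=[
    [-0.3, 0, 0],
    [-0.3, 0, 0],
    [-0.3, 0, 0],
    [-0.5, 0, 0],
    [-0.6, 0, 0],
  ],
  rotation=[
    [0, 0, 0],
    [0, 0, 0],
    [0, 0, 0],
    [0, 0, 0],
    [0, 0, 0],
  ],
  grip=[0, 0, 0, 0, 0],
)

```text
time: 30.58
eef_pos: [0.4726, 0.2306, 0.0344]
tcp_rot: [-0.003, 1.0, 0.0, -0.0]
contact_force: [-3.6, 1.0, 0.6]
opening: -0.0
```

send_rows(
  translation=[
    [-0.7, 0, 0],
    [-0.7, 0, 0],
    [-0.7, 0, 0],
    [-0.7, 0, 0],
    [-0.7, 0, 0],
  ],
  rotation=[
    [0, 0, 0],
    [0, 0, 0],
    [0, 0, 0],
    [0, 0, 0],
    [0, 0, 0],
  ],
  grip=[0, 0, 0, 0, 0],
)

```text
time: 31.2
eef_pos: [0.5781, 0.2311, 0.0344]
tcp_rot: [-0.003, 1.0, 0.0, -0.0]
contact_force: [-3.2, 0.6, 2.0]
opening: -0.001
```

send_rows(
  translation=[
    [-0.6, 0, 0],
    [-0.4, 0, 0],
    [-0.3, 0, 0],
    [-0.3, 0, 0],
    [-0.2, 0, 0],
  ],
  rotation=[
    [0, 0, 0],
    [0, 0, 0],
    [0, 0, 0],
    [0, 0, 0],
    [0, 0, 0],
  ],
  grip=[0, 0, 0, 0, 0],
)

```text
time: 31.82
eef_pos: [0.6311, 0.2312, 0.0342]
tcp_rot: [-0.003, 1.0, -0.0, -0.0]
contact_force: [-2.3, -1.3, 1.8]
opening: 0.002
```

```bash
python3 - <<'E'
from h import *
f=lambda p:(np.array(p,float)-[300,0]+.5)/5-.5+[385,153]
hs=pix2w('top',f([[342,77],[527,25],[650,332],[450,396]]),[.072]*4)
print('hs',fit(HS[[1,2,3,0]],hs))
F=pix2w('top',f([[450,473],[692,473],[674,122]]),[.044]*3)
print('frame',fit(np.array([[-86,56],[-86,-56],[86,-56]])/1000,F),F)
print('tick',pix2w('top',f([[720,297],[572,516]]),[.044]*2))
P=pix2w('top',f([[350,38],[362,557],[780,560],[747,43]]),[.044]*4);print('platen',P,P.mean(0))
E
```

```text
hs (array([ 0.5621, -0.2757]), np.float64(15.1), array([2.2, 2.2, 1.2, 1.3]))
frame (array([ 0.5219, -0.3187]), np.float64(-3.2), array([4.9, 1.8, 3.5])) [[ 0.43631352 -0.25404905  0.044     ]
 [ 0.43302022 -0.3716197   0.044     ]
 [ 0.60733385 -0.38164388  0.044     ]]
tick [[ 0.51860413 -0.39486451  0.044     ]
 [ 0.41405575 -0.31123784  0.044     ]]
platen [[ 0.65474526 -0.2228801   0.044     ]
 [ 0.39743958 -0.20814294  0.044     ]
 [ 0.39026949 -0.40959054  0.044     ]
 [ 0.64707738 -0.42293028  0.044     ]] [ 0.52238293 -0.31588597  0.044     ]
```

send_rows(
  translation=[
    [-0.2, 0, 0],
    [-0.2, 0, 0],
    [-0.1, 0, 0],
    [0, 0, 0],
  ],
  rotation=[
    [0, 0, 0],
    [0, 0, 0],
    [0, 0, 0],
    [0, 0, 0],
  ],
  grip=[0, 0, 0, 0],
)

```text
time: 32.33
eef_pos: [0.635, 0.2313, 0.034]
tcp_rot: [-0.003, 1.0, -0.002, -0.015]
contact_force: [-31.3, -3.4, 21.6]
opening: -0.002
```

Drawer is shut against its stop (31 N). Next I back off and fly to a viewing pose at the far side of the platen.

send_rows(
  translation=[
    [0.4, 0, 0],
    [0.4, 0, 0],
    [0, 0, -1],
    [0, 0, -1],
    [0, 0, -1],
  ],
  rotation=[
    [0, 0, 0],
    [0, 0, 0],
    [0, 0, 0],
    [0, 0, 0],
    [0, 0, 0],
  ],
  grip=[0, 0, 0, 0, 0],
)

```text
time: 32.95
eef_pos: [0.6221, 0.2312, 0.1252]
tcp_rot: [-0.003, 1.0, 0.0, 0.001]
contact_force: [0.6, -0.1, 0.7]
opening: 0.004
```

send_rows(
  translation=[
    [0, 0, -1],
    [0, -1, -1],
    [0, -1, -1],
    [0.5, -1, -1],
    [0.5, -1, 0],
  ],
  rotation=[
    [0, 0, 0],
    [0, 0, 0],
    [0, 0, 0],
    [0, 0, 0],
    [0, 0, 0],
  ],
  grip=[0, 0, 0, 0, 70],
)

```text
time: 33.58
eef_pos: [0.5942, 0.1101, 0.2483]
tcp_rot: [-0.003, 1.0, 0.0, 0.004]
contact_force: [-0.1, 0.0, -0.5]
opening: 0.2
```

send_rows(
  translation=[
    [0, -1, 0],
    [0, -1, 0],
    [0, -1, 0],
    [0, -1, 0],
    [0, -1, 0],
  ],
  rotation=[
    [0, 0, 0],
    [0, 0, 0],
    [0, 0, 0],
    [0, 0, 0],
    [0, 0, 0],
  ],
  grip=[70, 70, 70, 70, 70],
)

```text
time: 34.2
eef_pos: [0.5934, -0.0401, 0.2444]
tcp_rot: [-0.002, 1.0, -0.0, 0.001]
contact_force: [1.4, 0.1, 0.1]
opening: 0.816
```

send_rows(
  translation=[
    [0, -1, 0],
    [0, -1, 0],
    [0, -1, 0],
    [0, -1, 0],
    [-0.6, -1, 0],
  ],
  rotation=[
    [0, 0, 0.6],
    [0, 0, 0],
    [0, 0, 0],
    [0, 0, 0],
    [0, 0, 0],
  ],
  grip=[70, 70, 70, 70, 70],
)

```text
time: 34.83
eef_pos: [0.6055, -0.1908, 0.2445]
tcp_rot: [0.024, 1.0, -0.0, 0.001]
contact_force: [0.5, 0.4, -0.7]
opening: 0.822
```

send_rows(
  translation=[
    [-0.9, -1, 0],
    [-0.9, -1, 0],
    [-0.9, -1, 0],
    [-0.9, -0.5, 0],
    [0, 0, 0],
  ],
  rotation=[
    [0, 0, 0],
    [0, 0, 0],
    [0, 0, 0],
    [0, 0, 0],
    [0, 0, 0],
  ],
  grip=[70, 70, 70, 70, 70],
)

```text
time: 35.45
eef_pos: [0.7094, -0.3011, 0.2428]
tcp_rot: [0.024, 1.0, -0.0, 0.0]
contact_force: [-0.8, 0.5, -0.9]
opening: 0.821
```

```bash
python3 - <<'E'
from h import *
w=cam('wrist')['image']; goto(.69,-.29,.25,177.3)
P=np.array([[.652,-.2215],[.39,-.208],[.39,-.41],[.65,-.4225]]);print(w2pix('wrist',np.c_[P,[.044]*4]).round(0))
cv2.imwrite('pics/c10.png',cv2.resize(w[:320,80:507],(800,600),interpolation=3))
E
```

```text
pos [ 0.7087 -0.3001  0.2432] yaw 177.3 t 35.5 
 tr(now axes) [ 0.64  0.31 -0.23] tr(goal axes) [ 0.64  0.31 -0.23] rot [ 0.   -0.   -0.01]
[[ 363.  130.]
 [ 385. -228.]
 [ 120. -211.]
 [ 154.  138.]]
```

View pics/c10.png

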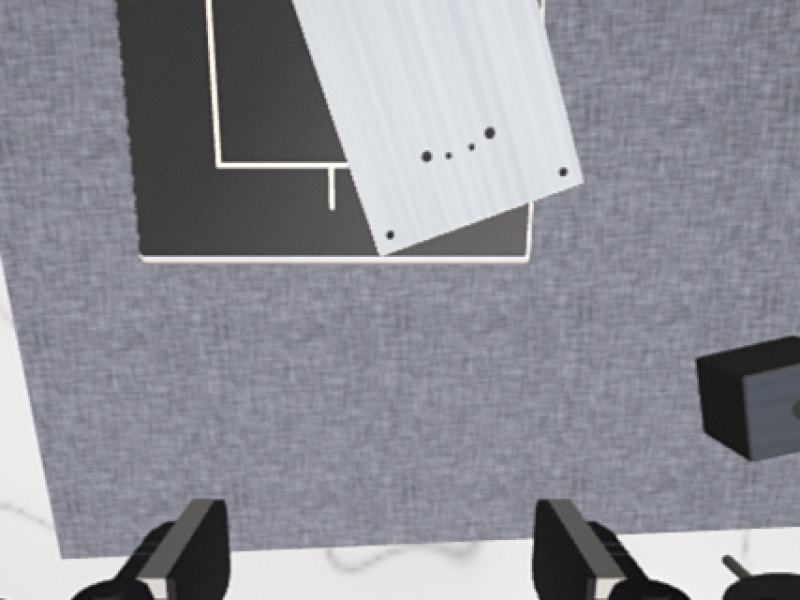

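```bash
python3 - <<'E'
from h import *
f=lambda p:(np.array(p,float)+.5)/1.8735-.5+[80,0]
F=pix2w('wrist',f([[141,256],[528,258],[217,166],[207,0],[332,167],[332,208],[120,0]]),[.044]*7); print(F.round(4))
hs=pix2w('wrist',f([[382,256],[583,183],[294,0],[540,30]]),[.072]*4);print(hs.round(4))
ang=lambda a,b:np.degrees(np.arctan2(*(b-a)[[1,0]]))
print('frame yaw',ang(F[1],F[0])+90,ang(F[2],F[3])-180,ang(F[6],F[0]),'hs yaw',ang(hs[0],hs[1])-90,ang(hs[2],hs[0]))
a=np.radians(-2.9);Q=np.array([[np.cos(a),-np.sin(a)],[np.sin(a),np.cos(a)]])
for p,m in((F[0],[.13,-.1]),(F[1],[.13,.1]),(F[2],[.086,-.056]),(F[4],[.086,0])): print('centre',(p[:2]-Q@m).round(4))
E
```

```text
[[ 0.6485 -0.4217  0.044 ]
 [ 0.6593 -0.2224  0.044 ]
 [ 0.607  -0.3775  0.044 ]
 [ 0.5342 -0.3737  0.044 ]
 [ 0.6103 -0.3204  0.044 ]
 [ 0.6297 -0.3217  0.044 ]
 [ 0.5323 -0.4143  0.044 ]]
[[ 0.6536 -0.2976  0.072 ]
 [ 0.6255 -0.2037  0.072 ]
 [ 0.545  -0.3302  0.072 ]
 [ 0.5617 -0.2245  0.072 ]]
frame yaw -3.1015132142860296 -3.0150418504112224 -3.6603921930779273 hs yaw 16.652120322289875 16.672294910432544
centre [ 0.5237 -0.3153]
centre [ 0.5244 -0.3157]
centre [ 0.524  -0.3172]
centre [ 0.5244 -0.316 ]
```

The heatsink now sits about (37, 44) mm off the frame centre, turned 19.8°. I'll push its far end first, with the two fingers spread so that it squares up against them.

send_rows(
  translation=[
    [0.79, 0.84, 0.9],
    [0, 0, 1],
    [0, 0, 1],
    [0, 0, 1],
    [0, 0, 1],
  ],
  rotation=[
    [0, 0, 0.08],
    [0, 0, 0],
    [0, 0, 0],
    [0, 0, 0],
    [0, 0, 0],
  ],
  grip=[40, 40, 40, 40, 40],
)

```text
time: 36.12
eef_pos: [0.6856, -0.2725, 0.097]
tcp_rot: [0.027, 1.0, -0.0, 0.0]
contact_force: [0.5, -0.5, -0.5]
opening: 0.467
```

send_rows(
  translation=[
    [0, 0, 0.9],
    [0, 0, 0.64],
    [0.3, 0, 0],
    [0.2, 0, 0],
    [0.2, 0, 0],
  ],
  rotation=[
    [0, 0, 0],
    [0, 0, 0],
    [0, 0, 0],
    [0, 0, 0],
    [0, 0, 0],
  ],
  grip=[40, 40, 40, 40, 40],
)

```text
time: 36.75
eef_pos: [0.6655, -0.2727, 0.053]
tcp_rot: [0.027, 1.0, -0.001, 0.001]
contact_force: [0.5, -0.0, 0.7]
opening: 0.466
```

send_rows(
  translation=[
    [0.2, 0, 0],
    [0.2, 0, 0],
    [0.2, 0, 0],
    [0.2, 0, 0],
    [0.2, 0, 0],
  ],
  rotation=[
    [0, 0, 0],
    [0, 0, 0],
    [0, 0, 0],
    [0, 0, 0],
    [0, 0, 0],
  ],
  grip=[40, 40, 40, 40, 40],
)

```text
time: 37.38
eef_pos: [0.6348, -0.2706, 0.0511]
tcp_rot: [0.027, 1.0, -0.0, 0.0]
contact_force: [3.3, -1.0, 1.3]
opening: 0.466
```

send_rows(
  translation=[
    [0.2, 0, 0],
    [0.2, 0, 0],
    [0.1, 0, 0],
    [0.08, 0, 0],
    [0, 0, 0],
  ],
  rotation=[
    [0, 0, 0],
    [0, 0, 0],
    [0, 0, 0],
    [0, 0, 0],
    [0, 0, 0],
  ],
  grip=[40, 40, 40, 40, 40],
)

```text
time: 38.0
eef_pos: [0.6172, -0.2694, 0.0507]
tcp_rot: [0.027, 1.0, 0.0, -0.001]
contact_force: [1.3, -0.1, -0.3]
opening: 0.469
```

send_rows(
  translation=[
    [-0.25, 0, 0],
    [-0.25, 0, 0],
    [0, 0, -1],
    [0, 0, -1],
    [0, 0, -1],
  ],
  rotation=[
    [0, 0, 0],
    [0, 0, 0],
    [0, 0, 0],
    [0, 0, 0],
    [0, 0, 1],
  ],
  grip=[40, 40, 40, 40, 40],
)

```text
time: 38.62
eef_pos: [0.6327, -0.2701, 0.1413]
tcp_rot: [0.072, 0.997, 0.0, -0.001]
contact_force: [-0.3, 0.2, -0.1]
opening: 0.47
```

send_rows(
  translation=[
    [0, 0, 0],
    [0, 0, 0],
    [0, 0, 0],
    [0, 0, 0],
    [0, 0, 0],
  ],
  rotation=[
    [0, 0, 1],
    [0, 0, 1],
    [0, 0, 1],
    [0, 0, 1],
    [0, 0, 1],
  ],
  grip=[75, 75, 75, 75, 75],
)

```text
time: 39.25
eef_pos: [0.6327, -0.2701, 0.1404]
tcp_rot: [0.286, 0.958, 0.0, -0.001]
contact_force: [-0.4, -0.0, -0.2]
opening: 0.881
```

send_rows(
  translation=[
    [0, 0, 0],
    [0, 0, 0],
    [0, 0, 0],
    [0, 0, 0],
    [0, 0, 0],
  ],
  rotation=[
    [0, 0, 1],
    [0, 0, 1],
    [0, 0, 1],
    [0, 0, 1],
    [0, 0, 1],
  ],
  grip=[75, 75, 75, 75, 75],
)

```text
time: 39.88
eef_pos: [0.6328, -0.2701, 0.1404]
tcp_rot: [0.487, 0.874, 0.0, -0.001]
contact_force: [0.5, -0.6, 0.2]
opening: 0.878
```

send_rows(
  translation=[
    [0, 0, 0],
    [0, 0, 0],
    [0, 0, 0],
    [0, 0, 0],
    [0, 0, 0],
  ],
  rotation=[
    [0, 0, 1],
    [0, 0, 1],
    [0, 0, 1],
    [0, 0, 1],
    [0, 0, 1],
  ],
  grip=[75, 75, 75, 75, 75],
)

```text
time: 40.5
eef_pos: [0.6328, -0.2701, 0.1404]
tcp_rot: [0.664, 0.747, -0.0, -0.001]
contact_force: [0.2, -0.5, -0.4]
opening: 0.879
```

send_rows(
  translation=[
    [0.8, -0.9, 0],
    [0.9, -0.9, 0],
    [0.8, -0.9, 0],
    [0.8, -0.8, 0],
    [0, 0, 0],
  ],
  rotation=[
    [0, 0, 1],
    [0, 0, 1],
    [0, 0, 0],
    [0, 0, 0],
    [0, 0, 0],
  ],
  grip=[75, 75, 75, 75, 75],
)

```text
time: 41.12
eef_pos: [0.5255, -0.1712, 0.1403]
tcp_rot: [0.725, 0.688, -0.0, -0.001]
contact_force: [-0.1, -0.2, -0.7]
opening: 0.881
```

```bash
cat >> h.py <<'E'
C=np.array([.524,-.316]);FY=-3.1
def frame(p): return R.from_euler('z',-FY,degrees=True).apply(np.r_[np.array(p)[:2]-C,0])[:2].round(4)
E
python3 - <<'E'
from h import *
t=cam('top')['image'];w=cam('wrist')['image']
goto(.532,-.166,.05,86.9);print(frame(ctrl.get_state()['eef_pos']))
o=np.zeros((600,800,3),np.uint8)
o[:,300:]=cv2.resize(t[153:273,385:485],(500,600),interpolation=3)
o[:300,:300]=cv2.resize(w[:,:],(300,300))
cv2.imwrite('pics/c11.png',o)
E
```

```text
pos [ 0.5274 -0.1732  0.1413] yaw 86.9 t 41.2 
 tr(now axes) [0.25 0.14 3.04] tr(goal axes) [0.25 0.14 3.04] rot [0.01 0.01 0.  ]
[-0.0044  0.1428]
```

View pics/c11.png

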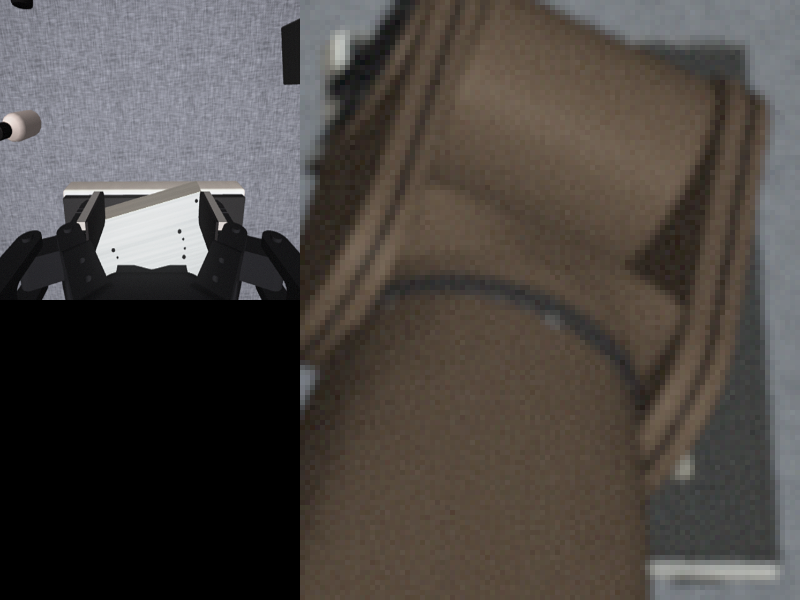

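```bash
python3 - <<'E'
from h import *
p=pix2w('wrist',[[373,255],[201,304]],[.072]*2)
a,b=frame(p[0]),frame(p[1]);ang=np.arctan2(*(a-b)[::-1]);print(a,b,np.degrees(ang))
c,s=np.cos(ang),np.sin(ang);print('centre',a-np.array([.08*c-.05*s,.08*s+.05*c]))
E
```

```text
[0.0548 0.1281] [-0.0604  0.0922] 17.30870242926054
centre [-0.00670126  0.05656263]
```

send_rows(
  translation=[
    [0.25, 0.1, 0.6],
    [0, 0, 0.8],
    [0, 0, 0.8],
    [0, 0, 0.6],
    [0, 0, 0.3],
  ],
  rotation=[
    [0, 0, 0],
    [0, 0, 0],
    [0, 0, 0],
    [0, 0, 0],
    [0, 0, 0],
  ],
  grip=[75, 75, 75, 75, 75],
)

```text
time: 41.85
eef_pos: [0.5297, -0.1654, 0.046]
tcp_rot: [0.726, 0.688, -0.0, -0.001]
contact_force: [0.7, -0.7, 0.7]
opening: 0.88
```

send_rows(
  translation=[
    [-0.2, 0, 0],
    [-0.2, 0, 0],
    [-0.2, 0, 0],
    [-0.2, 0, 0],
    [-0.2, 0, 0],
  ],
  rotation=[
    [0, 0, 0],
    [0, 0, 0],
    [0, 0, 0],
    [0, 0, 0],
    [0, 0, 0],
  ],
  grip=[75, 75, 75, 75, 75],
)

```text
time: 42.48
eef_pos: [0.5289, -0.1958, 0.0485]
tcp_rot: [0.726, 0.688, 0.001, 0.0]
contact_force: [1.0, 2.7, 0.8]
opening: 0.879
```

send_rows(
  translation=[
    [-0.2, 0, 0],
    [-0.2, 0, 0],
    [-0.2, 0, 0],
    [-0.2, 0, 0],
    [-0.2, 0, 0],
  ],
  rotation=[
    [0, 0, 0],
    [0, 0, 0],
    [0, 0, 0],
    [0, 0, 0],
    [0, 0, 0],
  ],
  grip=[75, 75, 75, 75, 75],
)

```text
time: 43.1
eef_pos: [0.527, -0.226, 0.048]
tcp_rot: [0.726, 0.688, 0.0, 0.0]
contact_force: [0.7, 2.1, 0.8]
opening: 0.878
```

send_rows(
  translation=[
    [-0.2, 0, 0],
    [-0.2, 0, 0],
    [-0.2, 0, 0],
    [-0.2, 0, 0],
    [0, 0, 0],
  ],
  rotation=[
    [0, 0, 0],
    [0, 0, 0],
    [0, 0, 0],
    [0, 0, 0],
    [0, 0, 0],
  ],
  grip=[75, 75, 75, 75, 75],
)

```text
time: 43.72
eef_pos: [0.5256, -0.2507, 0.0479]
tcp_rot: [0.726, 0.688, -0.001, 0.001]
contact_force: [-0.3, 0.0, -0.4]
opening: 0.88
```

```bash
python3 - <<'E'
from h import *
s=ctrl.get_state();print(frame(s['eef_pos']),s['eef_pos'],s['contact_force']);goto(*(C+R.from_euler('z',FY,degrees=True).apply([0,.061,0])[:2]),.047,86.9)
E
```

```text
[-0.002   0.0653] [ 0.52555915 -0.2506965   0.04789377] [-0.31074484  0.01319626 -0.40229959]
pos [ 0.5256 -0.2507  0.0479] yaw 86.9 t 43.7 
 tr(now axes) [-0.14  0.07  0.03] tr(goal axes) [-0.14  0.07  0.03] rot [0.   0.02 0.  ]
```

send_rows(
  translation=[
    [-0.1, 0, 0],
    [-0.05, 0, 0],
    [0, 0, 0],
    [0.25, 0, 0],
    [0.25, 0, 0],
  ],
  rotation=[
    [0, 0, 0],
    [0, 0, 0],
    [0, 0, 0],
    [0, 0, 0],
    [0, 0, 0],
  ],
  grip=[75, 75, 75, 75, 75],
)

```text
time: 44.35
eef_pos: [0.5263, -0.2389, 0.0481]
tcp_rot: [0.726, 0.688, -0.0, 0.0]
contact_force: [0.8, -0.1, -0.3]
opening: 0.878
```

send_rows(
  translation=[
    [0, 0, -0.9],
    [0, 0, -1],
    [0, 0, -1],
    [-0.5, 0, -1],
    [-1, 0, -1],
  ],
  rotation=[
    [0, 0, 0],
    [0, 0, 0],
    [0, 0, 0],
    [0, 0, 0],
    [0, 0, 0],
  ],
  grip=[75, 75, 75, 75, 75],
)

```text
time: 44.98
eef_pos: [0.5239, -0.2832, 0.196]
tcp_rot: [0.725, 0.689, -0.0, 0.0]
contact_force: [0.4, 0.2, -0.5]
opening: 0.875
```

send_rows(
  translation=[
    [-1, 0, -1],
    [-1, 0, -0.5],
    [-1, 0, 0],
    [-0.9, 0, 0],
    [0, 0, 0],
  ],
  rotation=[
    [0, 0, 0],
    [0, 0, 0],
    [0, 0, 0],
    [0, 0, 0],
    [0, 0, 0],
  ],
  grip=[75, 75, 75, 75, 75],
)

```text
time: 45.6
eef_pos: [0.5171, -0.402, 0.2397]
tcp_rot: [0.727, 0.687, -0.0, -0.0]
contact_force: [0.5, 0.4, 0.5]
opening: 0.878
```

```bash
python3 - <<'E'
from h import *
w=cam('wrist')['image'];s=ctrl.get_state();print(frame(s['eef_pos']),s['eef_pos'])
cv2.imwrite('pics/c12.png',cv2.resize(w[0:280,100:473],(800,600),interpolation=3))
E
```

```text
[-0.0021 -0.0851] [ 0.5173108 -0.4008195  0.2396348]
```

View pics/c12.png

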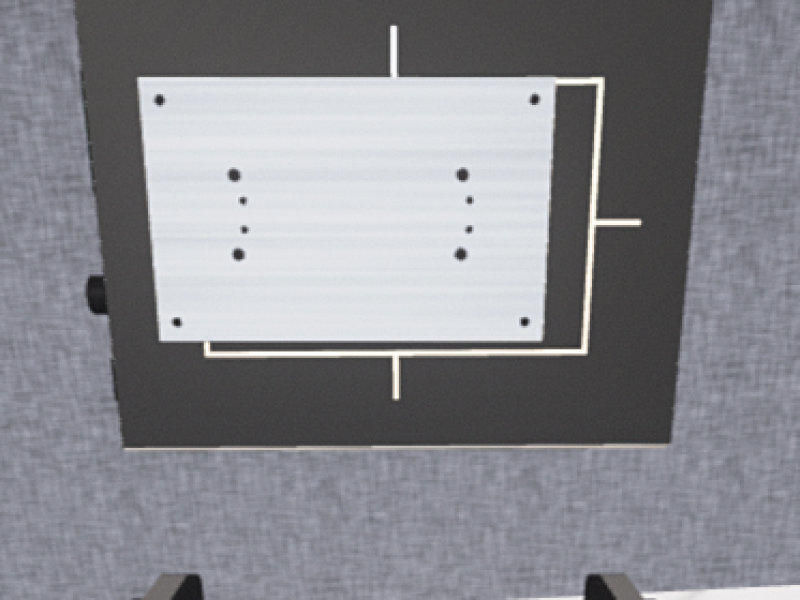

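```bash
python3 - <<'E'
from h import *
f=lambda p:(np.array(p,float)+.5)/[2.1448,2.1429]-.5+[100,0]
F=pix2w('wrist',f([[604,78],[587,354],[205,356]]),[.044]*3)
tc,ta,r=fit(np.array([[86,56],[86,-56],[-86,-56]])/1000,F);print('frame',tc,ta,r)
P=pix2w('wrist',f([[124,447],[671,443]]),[.044]*2);print('platen edge yaw',np.degrees(np.arctan2(*(P[1]-P[0])[[1,0]])))
H=pix2w('wrist',f([[138,77],[556,77],[543,341],[160,342]]),[.072]*4)
c,a,r=fit(HS,H);print('hs',c,a,r)
print('hs in frame mm',R.from_euler('z',-ta,degrees=True).apply(np.r_[c-tc,0])*1000,a-ta)
print('ticks',[pix2w('wrist',f([p]),[.044])[0].round(4) for p in([394,77],[397,355],[597,222])])
E
```

```text
frame [ 0.5239 -0.3172] -2.8 [1.4 1.1 1.6]
platen edge yaw -2.8055309495427676
hs [ 0.5054 -0.3141] -3.2 [0.5 0.6 0.3 0.3]
hs in frame mm [-18.62934783   2.19257828   0.        ] -0.40000000000000036
ticks [array([ 0.5263, -0.2591,  0.044 ]), array([ 0.5212, -0.3738,  0.044 ]), array([ 0.6114, -0.3211,  0.044 ])]
```

send_rows(
  translation=[
    [0, 0, 0],
    [0, 0, 0],
    [0, 0, 0],
    [0, 0, 0],
    [0, 0, 0],
  ],
  rotation=[
    [0, 0, 1],
    [0, 0, 1],
    [0, 0, 1],
    [0, 0, 1],
    [0, 0, 1],
  ],
  grip=[40, 40, 40, 40, 40],
)

```text
time: 46.28
eef_pos: [0.5178, -0.3992, 0.24]
tcp_rot: [0.858, 0.514, 0.0, -0.0]
contact_force: [-0.1, 0.2, 0.0]
opening: 0.467
```

send_rows(
  translation=[
    [0, 0, 0],
    [0, 0, 0],
    [0, 0, 0],
    [0, 0, 0],
    [0, 0, 0],
  ],
  rotation=[
    [0, 0, 1],
    [0, 0, 1],
    [0, 0, 1],
    [0, 0, 1],
    [0, 0, 1],
  ],
  grip=[40, 40, 40, 40, 40],
)

```text
time: 46.9
eef_pos: [0.5178, -0.3992, 0.24]
tcp_rot: [0.949, 0.316, -0.0, -0.0]
contact_force: [-0.2, 0.0, -0.8]
opening: 0.473
```

send_rows(
  translation=[
    [0, 0, 0],
    [0, 0, 0],
    [0, 0, 0],
    [0, 0, 0],
    [0, 0, 0],
  ],
  rotation=[
    [0, 0, 1],
    [0, 0, 1],
    [0, 0, 1],
    [0, 0, 1],
    [0, 0, 1],
  ],
  grip=[40, 40, 40, 40, 40],
)

```text
time: 47.52
eef_pos: [0.5178, -0.3992, 0.2399]
tcp_rot: [0.995, 0.103, -0.0, -0.0]
contact_force: [0.2, -0.4, 0.1]
opening: 0.468
```

send_rows(
  translation=[
    [0, 0, 0],
    [0, 0, 0],
    [0, 0, 0],
    [-0.9, -0.5, 0],
    [-0.9, -0.5, 0],
  ],
  rotation=[
    [0, 0, 1],
    [0, 0, 1],
    [0, 0, 1],
    [0, 0, 0],
    [0, 0, 0],
  ],
  grip=[40, 40, 40, 40, 40],
)

```text
time: 48.15
eef_pos: [0.4649, -0.366, 0.2397]
tcp_rot: [1.0, -0.026, -0.0, -0.0]
contact_force: [0.2, 0.2, 0.5]
opening: 0.472
```

send_rows(
  translation=[
    [-0.9, -0.6, 0],
    [-0.9, -0.6, 0],
    [-1, -0.65, 0],
    [0, 0, 1],
    [0, 0, 1],
  ],
  rotation=[
    [0, 0, 0],
    [0, 0, 0],
    [0, 0, 0],
    [0, 0, 0],
    [0, 0, 0],
  ],
  grip=[40, 40, 40, 40, 40],
)

```text
time: 48.78
eef_pos: [0.3845, -0.3067, 0.1801]
tcp_rot: [1.0, -0.026, 0.001, 0.001]
contact_force: [-0.9, 0.4, -0.4]
opening: 0.468
```

```bash
python3 - <<'E'
from h import *
s=ctrl.get_state();print(frame(s['eef_pos']),s['opening']);goto(*(C+R.from_euler('z',FY,degrees=True).apply([-.135,0,0])[:2]),.049,-3)
E
```

```text
[-0.1398  0.0017] 0.46780899252697744
pos [ 0.3845 -0.3067  0.1801] yaw -3.0 t 48.8 
 tr(now axes) [0.15 0.05 4.37] tr(goal axes) [0.16 0.06 4.37] rot [ 0.02 -0.02 -0.01]
```

send_rows(
  translation=[
    [0, 0, 1],
    [0, 0, 1],
    [0, 0, 1],
    [0, 0, 0.9],
    [0, 0, 0.45],
  ],
  rotation=[
    [0, 0, 0],
    [0, 0, 0],
    [0, 0, 0],
    [0, 0, 0],
    [0, 0, 0],
  ],
  grip=[40, 40, 40, 40, 40],
)

```text
time: 49.4
eef_pos: [0.3839, -0.3061, 0.0481]
tcp_rot: [1.0, -0.026, -0.001, -0.001]
contact_force: [0.2, 0.4, 0.0]
opening: 0.471
```

send_rows(
  translation=[
    [0.2, 0, 0],
    [0.2, 0, 0],
    [0.2, 0, 0],
    [0.2, 0, 0],
    [0.2, 0, 0],
  ],
  rotation=[
    [0, 0, 0],
    [0, 0, 0],
    [0, 0, 0],
    [0, 0, 0],
    [0, 0, 0],
  ],
  grip=[40, 40, 40, 40, 40],
)

```text
time: 50.02
eef_pos: [0.4145, -0.3098, 0.0499]
tcp_rot: [1.0, -0.027, -0.0, 0.0]
contact_force: [-4.0, 0.0, 2.2]
opening: 0.466
```

send_rows(
  translation=[
    [0.15, 0, 0],
    [0.15, 0, 0],
    [0.15, 0, 0],
    [0.1, 0, 0],
    [0, 0, 0],
  ],
  rotation=[
    [0, 0, 0],
    [0, 0, 0],
    [0, 0, 0],
    [0, 0, 0],
    [0, 0, 0],
  ],
  grip=[40, 40, 40, 40, 40],
)

```text
time: 50.65
eef_pos: [0.4312, -0.3105, 0.0494]
tcp_rot: [1.0, -0.027, 0.0, 0.0]
contact_force: [0.1, 0.2, 0.1]
opening: 0.469
```

```bash
python3 - <<'E'
from h import *
s=ctrl.get_state();print(frame(s['eef_pos']),s['contact_force'])
E
```

```text
[-0.0929  0.0004] [0.08094499 0.238888   0.14965096]
```

send_rows(
  translation=[
    [0.08, 0, 0],
    [0, 0, 0],
    [-0.25, 0, 0],
    [-0.25, 0, 0],
    [0, 0, -1],
  ],
  rotation=[
    [0, 0, 0],
    [0, 0, 0],
    [0, 0, 0],
    [0, 0, 0],
    [0, 0, 0],
  ],
  grip=[40, 40, 40, 40, 40],
)

```text
time: 51.28
eef_pos: [0.4159, -0.308, 0.0772]
tcp_rot: [1.0, -0.027, -0.002, -0.002]
contact_force: [-0.4, -0.9, 0.9]
opening: 0.466
```

send_rows(
  translation=[
    [0, 0, -1],
    [0, 0, -1],
    [0, 0, 0],
    [0, 0, 0],
    [0, 0, 0],
  ],
  rotation=[
    [0, 0, 0],
    [0, 0, -1],
    [0, 0, -1],
    [0, 0, -1],
    [0, 0, -1],
  ],
  grip=[40, 40, 75, 75, 75],
)

```text
time: 51.9
eef_pos: [0.4179, -0.3098, 0.1397]
tcp_rot: [0.989, 0.148, 0.0, 0.0]
contact_force: [0.0, 0.6, -0.8]
opening: 0.882
```

send_rows(
  translation=[
    [0, 0, 0],
    [0, 0, 0],
    [0, 0, 0],
    [0, 0, 0],
    [0, 0, 0],
  ],
  rotation=[
    [0, 0, -1],
    [0, 0, -1],
    [0, 0, -1],
    [0, 0, -1],
    [0, 0, -1],
  ],
  grip=[75, 75, 75, 75, 75],
)

```text
time: 52.52
eef_pos: [0.4178, -0.3098, 0.1395]
tcp_rot: [0.933, 0.359, 0.0, 0.0]
contact_force: [-0.2, -0.9, -0.6]
opening: 0.881
```

send_rows(
  translation=[
    [0, 0, 0],
    [0, 0, 0],
    [0, 0, 0],
    [0, 0, 0],
    [0, 0, 0],
  ],
  rotation=[
    [0, 0, -1],
    [0, 0, -1],
    [0, 0, -1],
    [0, 0, -1],
    [0, 0, -1],
  ],
  grip=[75, 75, 75, 75, 75],
)

```text
time: 53.15
eef_pos: [0.4178, -0.3098, 0.1395]
tcp_rot: [0.834, 0.552, 0.0, 0.0]
contact_force: [0.0, 0.5, -0.5]
opening: 0.881
```

send_rows(
  translation=[
    [0, 0, 0],
    [0, 0, 0],
    [0, 0, 0],
    [0, 0, 0],
    [0.7, 0.7, 0],
  ],
  rotation=[
    [0, 0, -1],
    [0, 0, -1],
    [0, 0, -1],
    [0, 0, -1],
    [0, 0, 0],
  ],
  grip=[75, 75, 75, 75, 75],
)

```text
time: 53.78
eef_pos: [0.4396, -0.2907, 0.1396]
tcp_rot: [0.727, 0.687, 0.0, 0.0]
contact_force: [1.1, -0.8, 0.6]
opening: 0.875
```

send_rows(
  translation=[
    [0.7, 0.7, 0],
    [0.7, 0.7, 0],
    [0.7, 0.7, 0],
    [0.6, 0.7, 0],
    [0, 0, 0],
  ],
  rotation=[
    [0, 0, 0],
    [0, 0, 0],
    [0, 0, 0],
    [0, 0, 0],
    [0, 0, 0],
  ],
  grip=[75, 75, 75, 75, 75],
)

```text
time: 54.4
eef_pos: [0.5291, -0.2128, 0.1395]
tcp_rot: [0.725, 0.689, 0.0, 0.0]
contact_force: [-0.6, -0.3, -0.9]
opening: 0.878
```

```bash
python3 - <<'E'
from h import *
s=ctrl.get_state();print(frame(s['eef_pos']),s['opening']);goto(*(C+R.from_euler('z',FY,degrees=True).apply([0,.085,0])[:2]),.048,86.9)
E
```

```text
[-0.0005  0.1033] 0.8775104278894444
pos [ 0.5291 -0.2128  0.1395] yaw 87.0 t 54.4 
 tr(now axes) [-0.61  0.01  3.05] tr(goal axes) [-0.61  0.02  3.05] rot [0.01 0.   0.02]
```

send_rows(
  translation=[
    [0, 0, 0.9],
    [0, 0, 0.8],
    [0, 0, 0.8],
    [0, 0, 0.55],
    [0, 0, 0],
  ],
  rotation=[
    [0, 0, 0],
    [0, 0, 0],
    [0, 0, 0],
    [0, 0, 0],
    [0, 0, 0],
  ],
  grip=[75, 75, 75, 75, 75],
)

```text
time: 55.02
eef_pos: [0.5271, -0.2135, 0.0466]
tcp_rot: [0.726, 0.687, -0.0, -0.002]
contact_force: [0.4, 0.7, -1.3]
opening: 0.881
```

send_rows(
  translation=[
    [-0.3, 0, 0],
    [-0.4, 0, 0],
    [-0.4, 0, 0],
    [-0.2, 0, 0],
    [-0.1, 0, 0],
  ],
  rotation=[
    [0, 0, 0],
    [0, 0, 0],
    [0, 0, 0],
    [0, 0, 0],
    [0, 0, 0],
  ],
  grip=[75, 75, 75, 75, 75],
)

```text
time: 55.65
eef_pos: [0.5264, -0.2555, 0.0483]
tcp_rot: [0.726, 0.687, 0.001, -0.001]
contact_force: [-0.5, 4.5, 2.1]
opening: 0.876
```

send_rows(
  translation=[
    [-0.05, 0, 0],
    [0, 0, 0],
    [0, 0, 0],
  ],
  rotation=[
    [0, 0, 0],
    [0, 0, 0],
    [0, 0, 0],
  ],
  grip=[75, 75, 75],
)

```text
time: 56.02
eef_pos: [0.5262, -0.2567, 0.048]
tcp_rot: [0.726, 0.688, 0.0, -0.0]
contact_force: [-0.0, 2.7, 0.8]
opening: 0.88
```

```bash
python3 - <<'E'
from h import *
s=ctrl.get_state();print(frame(s['eef_pos']),s['contact_force'])
E
```

```text
[-0.001   0.0593] [-0.03411898  2.71233733  0.82468225]
```

Now I back off and look again from the same viewing pose.

send_rows(
  translation=[
    [0.25, 0, 0],
    [0.25, 0, 0],
    [0, 0, -0.9],
    [0, 0, -1],
    [0, 0, -1],
  ],
  rotation=[
    [0, 0, 0],
    [0, 0, 0],
    [0, 0, 0],
    [0, 0, 0],
    [0, 0, 0],
  ],
  grip=[75, 75, 75, 75, 75],
)

```text
time: 56.65
eef_pos: [0.5268, -0.2418, 0.1356]
tcp_rot: [0.726, 0.688, -0.0, -0.0]
contact_force: [-0.7, -0.9, -0.3]
opening: 0.876
```

send_rows(
  translation=[
    [-0.5, 0, -1],
    [-1, 0, -1],
    [-1, 0, -1],
    [-1, 0, -0.5],
    [-1, 0, 0],
  ],
  rotation=[
    [0, 0, 0],
    [0, 0, 0],
    [0, 0, 0],
    [0, 0, 0],
    [0, 0, 0],
  ],
  grip=[75, 75, 75, 75, 75],
)

```text
time: 57.28
eef_pos: [0.5203, -0.3783, 0.2422]
tcp_rot: [0.726, 0.688, -0.0, 0.002]
contact_force: [-0.2, -0.1, -0.4]
opening: 0.877
```

send_rows(
  translation=[
    [-1, 0, 0],
    [0, 0, 0],
    [0, 0, 0],
  ],
  rotation=[
    [0, 0, 0],
    [0, 0, 0],
    [0, 0, 0],
  ],
  grip=[75, 75, 75],
)

```text
time: 57.65
eef_pos: [0.518, -0.4061, 0.2395]
tcp_rot: [0.726, 0.688, 0.0, -0.001]
contact_force: [-0.1, 0.6, -0.0]
opening: 0.876
```

```bash
python3 - <<'E'
from h import *
w=cam('wrist')['image'];s=ctrl.get_state();print(frame(s['eef_pos']),s['eef_pos'])
t=cam('top')['image']
o=np.zeros((600,800,3),np.uint8)
o[:]=cv2.resize(w[0:280,100:473],(800,600),interpolation=3)
o[480:,:250]=cv2.resize(t[120:192,150:300],(250,120),interpolation=3)
cv2.imwrite('pics/c13.png',o)
E
```

```text
[-0.001 -0.09 ] [ 0.51814251 -0.40584686  0.23972156]
```

View pics/c13.png

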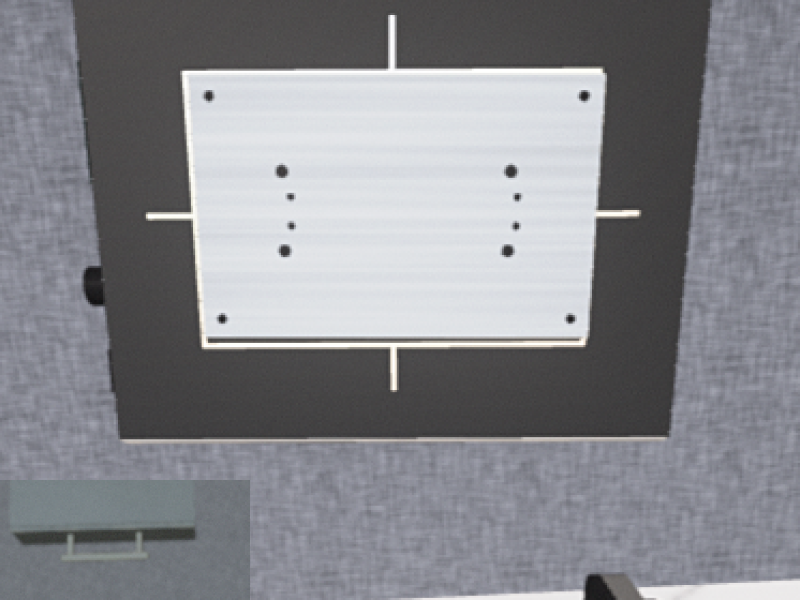

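```bash
python3 - <<'E'
from h import *
f=lambda p:(np.array(p,float)+.5)/[2.1448,2.1429]-.5+[100,0]
F=pix2w('wrist',f([[182,71],[605,68],[585,347],[203,349]]),[.044]*4)
tc,ta,r=fit(np.array([[-86,56],[86,56],[86,-56],[-86,-56]])/1000,F);print('frame',tc,ta,r)
T=pix2w('wrist',f([[392,15],[394,390],[147,216],[639,213]]),[.044]*4);print('tick centre',T[:2].mean(0),T[2:].mean(0))
H=pix2w('wrist',f([[186,73],[605,73],[587,338],[206,337]]),[.072]*4)
c,a,r=fit(HS,H);print('hs',c,a,r)
print('hs in frame mm',R.from_euler('z',-ta,degrees=True).apply(np.r_[c-tc,0])*1000,a-ta)
# bottom edges: side line of heatsink holes check
B=pix2w('wrist',f([[209,96],[584,96],[571,319],[222,319]]),[.072]*4);print('holes centre',B.mean(0))
E
```

```text
frame [ 0.5238 -0.3172] -2.9 [1.8 2.1 1.4 1.6]
tick centre [ 0.52355352 -0.31684481  0.044     ] [ 0.52343888 -0.31687081  0.044     ]
hs [ 0.5247 -0.3175] -3.1 [0.3 0.7 0.6 1.2]
hs in frame mm [ 0.9140253  -0.25408216  0.        ] -0.20000000000000018
holes centre [ 0.5248831  -0.31775028  0.072     ]
```

```bash
python3 -c "
from h import *
s=ctrl.get_state();print(s['time'],s['contact_force']);print(ticket.sign_off())"
```

```text
57.75 [-0.09352217 -0.2415603  -0.0804763 ]
the job is handed in; nothing more can be done
None
```

The job is done and handed in at 57.8 s. The bench is clear and the heatsink is in the frame.

- **Drawer:** I pulled it to its stop, at 18 N. Pressing the gauges dragged it about 11 mm back in, and I did not pull it out again. I later pushed it shut until it met 31 N at the stop. The last top picture shows the handle at its shut place.
- **Gauges:** only the snap and the tee were there.
  - The snap seated on the first try.
  - The first try with the tee came down on the foam (about 21 N), because the drawer had crept in. I measured again and it went in.
  - Both took a press of about 13 N with their tops at 44 mm, the seated height. A top picture taken before closing shows both in their cutouts.
- **Heatsink:** it had been knocked a few centimetres aside during the run. Four pushes, from three sides, brought it in. The last check gives about +1 mm in x, under 1 mm off in y, and about 0.2° off square.
- **Bystanders:** I planned the moves to stay clear of the bottle, solder reel, screwdriver and dial stand. I did not measure them again at the end.

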